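# Clear the drain cradle and lay the fuel pump in it

## Robot

A 6-joint arm with a two-finger parallel gripper is mounted at the origin on the work surface; the furniture and walls round the work are solid. World frame = base frame: x ahead of the robot, y to its left, z up, the work surface at z = 0. Lengths are in mm, angles in rad, forces in N, time in s.
With the tool pointing down it reaches from about 275 to 1000 mm from the base axis. Payload 8.4 kg.
Tool frame: the origin (TCP) lies between the finger pads; the fingertips stand 22 mm ahead of it and the grasp point (between the pads) lies 3 mm ahead of it (r.nose_length is the z of the fingertips in the tool frame, in mm); z points along the fingers, y is the line along which they close (so a half turn about z gives the same grasp; the last joint's range is limited). The gripper opens to 85 mm and grips with 20 to 120 N. Pads are 22 mm wide; open, the fingers measure 114 mm over their backs; the gripper's body (76 mm by 85 mm) begins 54 mm behind the grasp point. The pads swing forward as they close: fully open they stand 13 mm farther back than shut.
Start: joints at [-1.339, 0.353, 1.633, -0, 1.155, -0.002], TCP at [144.796, -607.999, 253.281] pointing down, gripper open.
Joint ranges: [-2.63, 2.63], [-0.92, 2.1], [0.06, 2.66], [-1.3, 4.44], [0, 2.69], [-3.02, 3.02]. Speed limits (rad/s): [2.22, 2.22, 2.79, 3.14, 3.14, 3.14].

## Interface

Orientations are given as [roll, pitch, yaw] about the fixed x, y, z axes, in that order (R = Rz(yaw) Ry(pitch) Rx(roll)).
In Python, from rig import r, cams gives the robot as it stands.
- The arm moves only by the shell command python3 -m handwheel FILE [FORCE], which reads ROWS from the file FILE. ROWS is a JSON object whose key "steps" holds a list of rows, 1 to 5 of them, each of 7 numbers: a rotation vector rx, ry, rz in rad, then dx, dy, dz in mm, then the opening from 0.0 (shut) to 1.0 (fully open); each row shifts and turns the commanded pose from where the row before left it, along the tool's axes as they then stand; what a row does not reach is not made up. A row lasts 1/12 s, in which the tool goes at most 41.7 mm and 0.125 rad, less where a joint would pass 70% of its speed; a pose out of reach is approached as far as the arm can. The fingers move at their own pace and stop on an object; FORCE is the grip in N (left out, the last holds). Time passes only in rows, so rows that do not move let the fingers close. It prints the time, the measured TCP pose, the force, the opening and the grip force at its end. Input that does not fit is refused with a message, and nothing moves.
- r.sense(): the state, without advancing time (a new reading comes with each control period).
- cams.grab_frame(name): name is "side" or "top" or "wrist"; returns the picture (420x560x3 uint8, red, green, blue); there is no depth.
- cams.camera_params(name): a dict with "fx", "fy", "cx", "cy" (pixels), "rvec" (rotation vector, rad) and "tvec" (3), from world to camera coordinates, as OpenCV has them. Camera axes: x right, y down, z forward; pixel columns grow to the right and rows downward; lengths in mm; the calibration is good to about 2 mm. The wrist camera is an equidistant fisheye: a pixel r from the principal point sees the ray r / f radians off the axis. A picture is of the moment at which its call begins: read the wrist's pose just before it. camera_params takes no time and is no camera call; for the wrist camera it gives the pose at the moment of the call.
- r.sign_off(): hands the job in; it is judged then, once.
The state is a dict: "clock": time; "qpos": joint angles; "qvel": joint speeds; "joint_efforts": joint torques, N m; "eef_pos": TCP position; "tcp_rot": TCP orientation; "contact_force": force on the tool from outside, world axes, zero at the start; "wrist_torque": the same for the moment, N m; "opening": opening from 0.0 (shut) to 1.0 (fully open); "grasp_force": force on a finger pad.
Only numpy, scipy, OpenCV 4.12 (cv2) and the standard library are available. Lean on these libraries where they do the work, as an engineer would, in place of code of your own. Each camera call takes 0.05 s, during which the arm holds its last target. There are 200 camera calls.

## Task

The fuel pump has to drain in the wide sloping cradle, but somebody left the screwdriver there. Move the screwdriver to the narrow cradle, handle end downhill; then lay the pump in the wide one, yellow end uphill and black nub downhill. Bring each down into both V rests and up against the stop at the low end while you still hold it, and only then let go; leave the hex key and the tape roll where they are.

Things in the scene. Friction and masses are not known exactly. Their poses are not given: they have to be found in the camera images.
- fuel_pump: electric fuel pump, 0.2 to 0.45 kg, lying on the bench: pale barrel 45 mm across, 76 mm long, a narrower yellow end 41 mm long behind it. y axis along the barrel, away from the yellow end; barrel from y = -22 to +54 mm. Origin on the barrel's surface, 22.6 mm below its axis. Does not slide down the cradle by itself (friction about 0.6)
- pump_end (a point): centre of the pump barrel's end face, on its axis, at the end away from the yellow part. A narrower black nub (27 mm across) sticks out 9 mm beyond it; in the wide cradle the nub goes between the two tines of the stop (29 mm apart) and the barrel's rim rests on them
- screwdriver: screwdriver, 0.1 kg: red handle 30 mm across, 97 mm long, thin shaft of 69 mm. Starts in the wide cradle, handle end downhill at the stop, its axis 11 mm below that cradle's origin along the cradle's z. y axis from blade to handle end; handle from y = -15 to +82 mm. Origin on the handle's surface, 15 mm below its axis. Does not slide by itself
- handle_end (a point): centre of the end face of the screwdriver's handle, on its axis (the end away from the blade)
- wide_cradle: the wider of two fixed bare-metal cradles, 61 mm wide, groove sloping 30 degrees, low end towards the robot. Two 90-degree V rests hold a 45 mm round part; a forked stop closes the low end. Origin: on a seated 45 mm part's axis at the stop's face, so the seated part's end centre lies here. x: up the slope along the groove; y: across; z: square to the slope, upward
- narrow_cradle: the narrower of two fixed bare-metal cradles, 46 mm wide, groove sloping 30 degrees, low end towards the robot. Two 90-degree V rests hold a 30 mm round part; a forked stop closes the low end. Origin: on a seated 30 mm part's axis at the stop's face, so the seated part's end centre lies here. x: up the slope along the groove; y: across; z: square to the slope, upward
- hex_key: bystander: loose L-shaped hex key, 35x115x8 mm, flat on the bench near or between the cradles; origin at the centre of its underside
- tape_1: bystander: loose roll of black tape, 62 mm across, 19 mm high, flat on the bench at the right; origin at the centre of its underside
- wide_mid (a point): point 38 mm up the groove from the wide cradle's origin, midway between its rests (8 mm thick, centred 10 and 66 mm from the stop; 48 mm clear gap for fingers, open at both sides). Axes as the cradle's. Measured along z from here: stop top +6, tops of the V arms -11, bottom of the V -32, deck plate -44 mm
- narrow_mid (a point): point 38 mm up the groove from the narrow cradle's origin, midway between its rests (8 mm thick, centred 10 and 66 mm from the stop; 48 mm clear gap for fingers, open at both sides). Axes as the cradle's. Measured along z from here: stop top +6, tops of the V arms -6, bottom of the V -21, deck plate -33 mm

How it is judged (in metres and radians):
On the way, in this order (a step that is already met when the one before it is completed fails the run):
1. the screwdriver is settled in the narrow cradle, handle end against the stop, while the fingers still touch it (distance between handle_end and narrow_cradle below 0.006 m and angle between the y axis of screwdriver and the x axis of narrow_cradle, either way round below 0.08 rad and contact force between the fingers and screwdriver above 1 N and linear speed of screwdriver below 0.03 m/s), for 0.2 s.
2. the pump is settled in the wide cradle, plain end against the stop, while the fingers still touch it (distance between pump_end and wide_cradle below 0.006 m and angle between the y axis of fuel_pump and the x axis of wide_cradle, either way round below 0.08 rad and contact force between the fingers and fuel_pump above 1 N and linear speed of fuel_pump below 0.03 m/s), for 0.2 s.
At the end, for the whole second after the job is handed in: the screwdriver lies at rest in the narrow cradle and the pump at rest in the wide cradle, each with its lower end centre (handle end, plain barrel end) within 6 mm of the cradle's origin and its axis within 0.08 rad of the groove (distance between handle_end and narrow_cradle below 0.006 m and angle between the y axis of screwdriver and the x axis of narrow_cradle, either way round below 0.08 rad and distance between pump_end and wide_cradle below 0.006 m and angle between the y axis of fuel_pump and the x axis of wide_cradle, either way round below 0.08 rad and linear speed of each of screwdriver, fuel_pump below 0.02 m/s and angular speed of each of screwdriver, fuel_pump below 0.2 rad/s); the robot touches nothing.
It fails at once if the hex key is moved more than 20 mm (distance of hex_key from where it was at the start of the episode above 0.02 m).
It fails at once if the tape roll is moved more than 20 mm (distance of tape_1 from where it was at the start of the episode above 0.02 m).
It also fails if it takes over 58 s, if anything falls off the work surface, if the arm or the gripper's body presses on something with over 40 N, if the wrist force passes 120 N, or if a joint passes its speed limit or range.

## Working session

There is one attempt and no reset: what is moved stays moved. The work goes in short steps, Python scripts to look and compute and a shell command to move; the robot and the scene stay as the last step left them, time stands still between calls to the robot, and variables do not carry over. Pictures are saved under pics/ and viewed, at most 10 in all, crops included, and the job is handed in when it is done.

```bash
ls; mkdir -p pics
python3 - <<'E'
from rig import r,cams
import cv2,numpy as np
for n in ["side","top","wrist"]:
    f=cams.grab_frame(n); cv2.imwrite(f"pics/{n}0.png",f[:,:,::-1])
    p=cams.camera_params(n); print(n,p)
print(r.sense(), r.nose_length)
E
```

```text
pics
side {'fx': 411.62562141040263, 'fy': 411.62562141040263, 'cx': 281.46282019823065, 'cy': 208.83119330035527, 'rvec': array([ 2.02479781, -0.21264011,  0.09597885]), 'tvec': array([-398.28689663,  178.57896063,  714.57809171])}
top {'fx': 504.2076910439684, 'fy': 504.2076910439684, 'cx': 278.8178400216371, 'cy': 208.03961252170666, 'rvec': array([ 2.10605863, -2.16164299,  0.22171703]), 'tvec': array([111.99301718, 435.76213395, 989.10665356])}
wrist {'fx': 325.19226210127806, 'fy': 325.19226210127806, 'cx': 284.4952379339156, 'cy': 208.00035763032858, 'rvec': array([-2.25666548,  1.78300483,  0.29037828]), 'tvec': array([-624.31661868,  -41.23983585,  379.96985498])}
{'clock': 0.15, 'qpos': array([-1.33941060e+00,  3.53487561e-01,  1.63393989e+00,  9.10541531e-06,
        1.15518383e+00, -2.41940715e-03]), 'qvel': array([-0.00099781, -0.00230093, -0.0012847 ,  0.00095513, -0.00193262,
        0.00014874]), 'joint_efforts': array([-5.56369396e-04, -6.05636716e+01, -3.42340350e+01, -8.69563110e-05,
        6.17785685e-03, -4.36943452e-06]), 'eef_pos': array([ 144.7174013 , -607.68346302,  252.74508023]), 'tcp_rot': array([-3.14057405e+00, -1.07909652e-05,  2.33801447e-01]), 'contact_force': array([-0.14710532, -0.60438239, -0.0441859 ]), 'wrist_torque': array([ 0.03622791, -0.01372087, -0.00184664]), 'grasp_force': 0.0, 'opening': 1.0013314399346054} 22.0
```

View pics/top0.png

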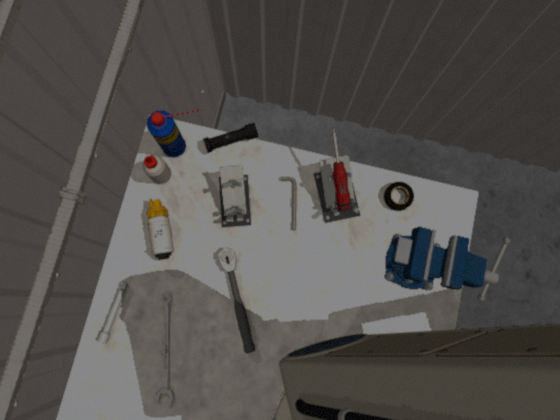

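View pics/side0.png

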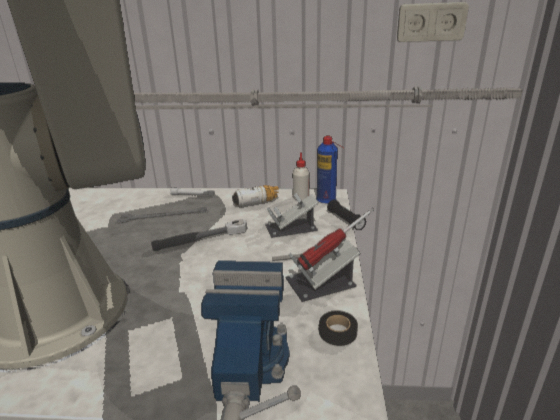

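```bash
cat > h.py <<'E'
from rig import r,cams
import cv2,numpy as np
from scipy.spatial.transform import Rotation as R
def ray(n,uv,p=None):
    p=p or cams.camera_params(n); uv=np.atleast_2d(np.array(uv,float))
    x=(uv-[p['cx'],p['cy']])/[p['fx'],p['fy']]
    if n=='wrist':
        t=np.linalg.norm(x,axis=1,keepdims=True); d=np.c_[x/np.maximum(t,1e-9)*np.sin(t),np.cos(t)]
    else:
        d=np.c_[x,np.ones(len(x))]; d/=np.linalg.norm(d,axis=1,keepdims=True)
    M=R.from_rotvec(p['rvec']).as_matrix(); return -M.T@p['tvec'], d@M
def proj(n,X,p=None):
    p=p or cams.camera_params(n); c=R.from_rotvec(p['rvec']).apply(np.atleast_2d(X))+p['tvec']
    if n=='wrist':
        rho=np.linalg.norm(c[:,:2],axis=1,keepdims=True); d=c[:,:2]/rho*np.arctan2(rho,c[:,2:])
    else: d=c[:,:2]/c[:,2:]
    return d*[p['fx'],p['fy']]+[p['cx'],p['cy']]
def plane(n,uv,z,p=None):
    o,d=ray(n,uv,p); return o+d*((z-o[2])/d[:,2])[:,None]
def tri(obs):
    # obs: list of (o,d); least-squares meeting point and residuals
    A=sum(np.eye(3)-np.outer(d,d) for o,d in obs); b=sum((np.eye(3)-np.outer(d,d))@o for o,d in obs)
    X=np.linalg.solve(A,b); return X,[np.linalg.norm((np.eye(3)-np.outer(d,d))@(X-o)) for o,d in obs]
def Rt(): return R.from_euler('xyz',r.sense()['tcp_rot'])
def delta(pos,Rg):
    """rotvec in tool frame and displacement in tool frame (before turning) to the goal"""
    s=r.sense(); T=R.from_euler('xyz',s['tcp_rot'])
    return (T.inv()*Rg).as_rotvec(), T.inv().apply(np.array(pos)-s['eef_pos'])
E
python3 - <<'E'
from h import *
print(np.round(plane('top',[[160,228],[155,200],[164,257],[232,166],[235,222],[335,165],[345,215],[399,196],[343,209],[338,164],[335,131]],20)))
t=cv2.imread('pics/top0.png');s=cv2.imread('pics/side0.png');w=cv2.imread('pics/wrist0.png')
a=cv2.resize(t[120:270,130:420],(780,403),interpolation=3)
cv2.imwrite('pics/c0.png',a)
p=cams.camera_params('wrist'); o,_=ray('wrist',[0,0]); print(o, r.sense()['eef_pos'])
E
```

```text
[[ 406.  345.   20.]
 [ 465.  357.   20.]
 [ 347.  336.   20.]
 [ 535.  196.   20.]
 [ 415.  191.   20.]
 [ 532.  -21.   20.]
 [ 424.  -37.   20.]
 [ 462. -153.   20.]
 [ 437.  -34.   20.]
 [ 534.  -28.   20.]
 [ 607.  -25.   20.]]
[ 223.08875229 -589.16699691  372.77702915] [ 144.7174013  -607.68346302  252.74508023]
```

View pics/wrist0.png

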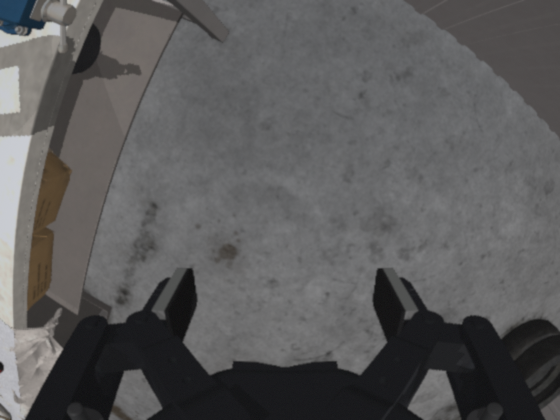

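```bash
echo '{"steps":[[0,0,0.117,0,0,-30,1],[0,0,0.117,0,0,-30,1],[0,0,0,13,-39,0,1],[0,0,0,13,-39,0,1],[0,0,0,13,-39,0,1]]}' > rows.txt && python3 -m handwheel rows.txt
echo '{"steps":[[0,0,0,13,-39,0,1],[0,0,0,13,-39,0,1],[0,0,0,13,-39,0,1],[0,0,0,13,-39,0,1],[0,0,0,13,-39,0,1]]}' > rows.txt && python3 -m handwheel rows.txt
echo '{"steps":[[0,0,0,13,-39,0,1],[0,0,0,13,-39,0,1],[0,0,0,13,-39,0,1],[0,0,0,13,-39,0,1],[0,0,0,13,-39,0,1]]}' > rows.txt && python3 -m handwheel rows.txt
echo '{"steps":[[0,0,0,13,-39,0,1],[0,0,0,13,-39,0,1],[0,0,0,13,-39,0,1],[0,0,0,13,-39,0,1],[0,0,0,13,-39,0,1]]}' > rows.txt && python3 -m handwheel rows.txt
python3 - <<'E'
from h import *
for i in range(3): cams.grab_frame('wrist')
p=cams.camera_params('wrist');f=cams.grab_frame('wrist')[:,:,::-1]; cv2.imwrite('pics/w1.png',f); np.save('p1.npy',p)
print(r.sense()); print(-R.from_rotvec(p['rvec']).as_matrix().T@p['tvec'])
cv2.imwrite('pics/w1b.png',cv2.resize(f[0:400],(800,571),interpolation=3))
E
```

```text
clock: 0.57
eef_pos: [183.8, -489.8, 313.3]
tcp_rot: [3.141, -0.0, -0.001]
contact_force: [0.8, 0.1, -0.5]
opening: 0.999
grasp_force: 0.0
clock: 0.98
eef_pos: [248.7, -294.1, 313.1]
tcp_rot: [-3.142, -0.0, -0.001]
contact_force: [1.2, 0.2, 0.1]
opening: 0.999
grasp_force: 0.0
clock: 1.4
eef_pos: [313.7, -99.2, 313.5]
tcp_rot: [3.141, -0.001, -0.001]
contact_force: [1.5, 0.3, -0.1]
opening: 1.001
grasp_force: 0.0
clock: 1.82
eef_pos: [378.9, 96.3, 313.4]
tcp_rot: [-3.142, -0.001, 0.0]
contact_force: [0.8, -1.5, -0.7]
opening: 0.998
grasp_force: 0.0
{'clock': 2.0167, 'qpos': array([ 2.42081887e-01, -9.29550178e-02,  2.01727587e+00, -2.51071790e-04,
        1.21842841e+00,  1.80957321e+00]), 'qvel': array([-0.05438787, -0.0176701 ,  0.01721737, -0.00524096,  0.00331779,
       -0.00969298]), 'joint_efforts': array([  1.98969349, -27.6370132 , -36.36039376,   0.19253649,
        -0.1738557 ,   0.20253763]), 'eef_pos': array([378.65149134,  94.96550093, 312.93547737]), 'tcp_rot': array([3.14109024e+00, 1.06808645e-03, 3.39152595e-03]), 'contact_force': array([ 0.27648605, -0.05183352, -0.3261814 ]), 'wrist_torque': array([-0.00527375,  0.01654485, -0.02084924]), 'grasp_force': 0.0, 'opening': 0.9986120954080147}
[459.76514756  96.78031474 433.07611089]
```

View pics/w1b.png

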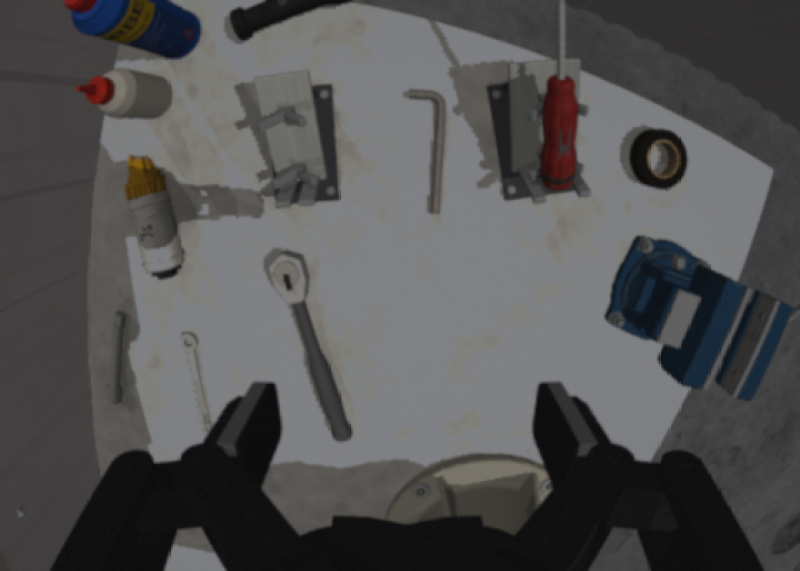

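```bash
cat > look.py <<'E'
import sys
from h import *
n=sys.argv[1]
for i in range(3): cams.grab_frame('wrist')
p=cams.camera_params('wrist');f=cams.grab_frame('wrist')[:,:,::-1]; cv2.imwrite(f'pics/{n}.png',f); np.save(f'{n}.npy',p)
print(r.sense()['eef_pos'],r.sense()['clock'])
E
echo '{"steps":[[0,0,0,5,-21,28,1],[0,0,0,5,-21,28,1],[0,0,0,5,-21,28,1],[0,0,0,5,-21,28,1]]}' > rows.txt && python3 -m handwheel rows.txt >/dev/null; python3 look.py w2
echo '{"steps":[[0,0,0,0,35,0,1],[0,0,0,0,35,0,1],[0,0,0,0,35,0,1],[0,0,0,0,35,0,1],[0,0,0,0,35,0,1]]}' > rows.txt && python3 -m handwheel rows.txt>/dev/null;echo '{"steps":[[0,0,0,0,35,0,1]]}' > rows.txt && python3 -m handwheel rows.txt ; python3 look.py w3
python3 - <<'E'
import cv2,numpy as np
a=cv2.imread('pics/w2.png')[0:260,90:430];b=cv2.imread('pics/w3.png')[0:260,90:430]
cv2.imwrite('pics/w23.png',np.hstack([cv2.resize(x,None,fx=1.17,fy=1.17) for x in(a,b)]))
for n,x in(('w2',a),('w3',b)): cv2.imwrite(f'pics/{n}c.png',cv2.resize(x,None,fx=2.3,fy=2.3,interpolation=2))
E
```

```text
[398.45856964 176.60851062 200.85510127] 2.55
clock: 3.05
eef_pos: [398.6, -35.1, 203.2]
tcp_rot: [3.141, -0.003, -0.002]
contact_force: [0.8, -1.5, -0.2]
opening: 0.996
grasp_force: 0.0
[398.87476689 -33.90244616 202.65992388] 3.25
```

View pics/w2c.png

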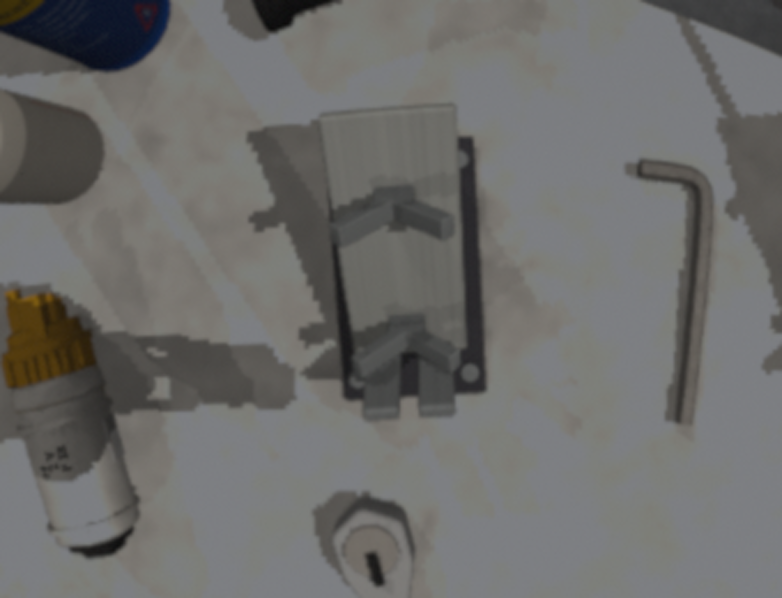

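View pics/w3c.png

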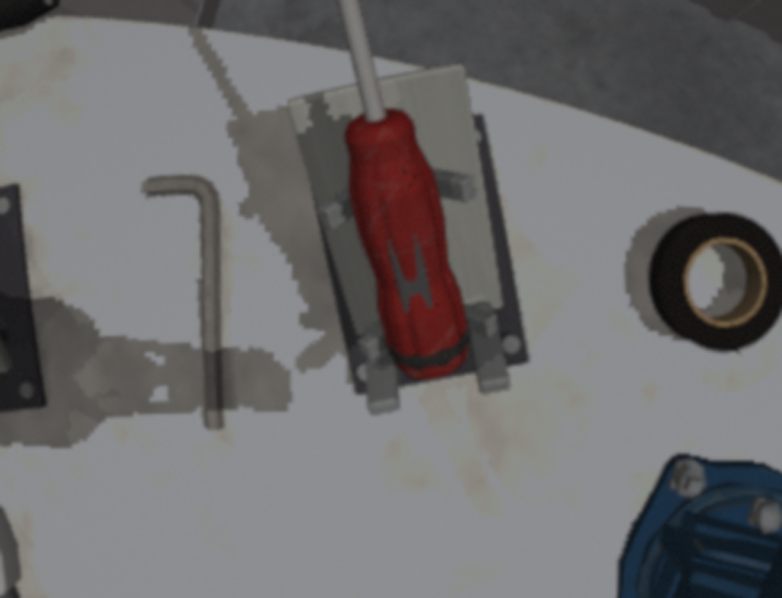

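Top-down wrist views (w2/w3): narrow cradle with fork tine tops near (380,412),(437,409) in the crop, hex key at (690,290); screwdriver handle in the wide cradle from (378,115) to (438,372), and the wide cradle yawed slightly. Pump's black nub at (100,548), facing the robot. Now I'll measure.

Run:
```python
from h import *
P={'w1':np.load('p1.npy',allow_pickle=True).item(),'w3':np.load('w3.npy',allow_pickle=True).item(),'side0':cams.camera_params('side'),'top0':cams.camera_params('top')}
N=[];D={};
for k,p in P.items():
    n='wrist' if k[0]=='w' else k[:-1]
    im=cv2.imread(f'pics/{k}.png'); h=cv2.cvtColor(im,cv2.COLOR_BGR2HSV)
    m=(((h[...,0]<8)|(h[...,0]>172))&(h[...,1]>120)&(h[...,2]>40)).astype(np.uint8)
    m=cv2.morphologyEx(m,cv2.MORPH_CLOSE,np.ones((7,7)))
    c,l,s,ce=cv2.connectedComponentsWithStats(m); i=1+np.argmax(s[1:,4]); ys,xs=np.where(l==i)
    pt=np.c_[xs,ys].astype(np.float32); vx,vy,x0,y0=cv2.fitLine(pt,2,0,.01,.01).ravel()
    t=(pt-[x0,y0])@[vx,vy]; e=np.array([[x0,y0]])+np.outer([t.min(),t.max()],[vx,vy])
    q=np.abs((pt-[x0,y0])@[-vy,vx]).max()
    print(k,s[i],e.round(1).tolist(),'halfw',q)
    o,d=ray(n,e,p); nn=np.cross(d[0],d[1]); nn/=np.linalg.norm(nn); N.append((nn,nn@o,k)); D[k]=(o,d)
for use in (['w3','side0'],['w3','side0','top0','w1']):
    A=np.array([a for a,b,k in N if k in use]);b=np.array([b for a,b,k in N if k in use])
    u=np.linalg.svd(A)[2][2]; u*=np.sign(u[0]); x=np.linalg.lstsq(A,b,rcond=None)[0]
    print(use,'dir',u,'elev',np.degrees(np.arcsin(u[2])),'yaw',np.degrees(np.arctan2(u[1],u[0])),'res',A@x-b)
    for k in use:
        o,d=D[k]
        for dd in d:
            M=np.c_[u,-dd]; s=np.linalg.lstsq(M,o-x,rcond=None)[0]; print(k,(x+u*s[0]).round(1))
def pts(n,c): return np.array(c)/2.3+[90,0]
p2=np.load('w2.npy',allow_pickle=True).item()
# base plates at z~5 and hex etc.
print('narrow plate',plane('wrist',pts(2,[[346,398],[485,390],[472,138]]),4,p2).round(1).tolist())
print('wide plate',plane('wrist',pts(2,[[358,393],[527,359],[482,116]]),4,P['w3']).round(1).tolist())
print('hex',plane('wrist',pts(2,[[680,422],[700,190]]),4,p2).round(1).tolist())
```

```text
w1 [ 379   54   25   79 1642] [[389.8999938964844, 132.10000610351562], [392.3999938964844, 53.900001525878906]] halfw 11.715957
w3 [ 240   48   53  117 3800] [[252.39999389648438, 49.5], [279.8999938964844, 163.3000030517578]] halfw 18.9173
side0 [299 230  46  39 660] [[301.6000061035156, 264.20001220703125], [342.79998779296875, 232.0]] halfw 7.41821
top0 [333 162  18  48 584] [[337.6000061035156, 162.39999389648438], [344.5, 209.1999969482422]] halfw 7.2159405
['w3', 'side0'] dir [0.85137625 0.16193787 0.49893348] elev 29.929464384621312 yaw 10.769423326216353 res [-8.52651283e-14  8.52651283e-14]
w3 [518.1 -14.6  97.2]
w3 [428.1 -31.7  44.4]
side0 [438.2 -29.8  50.4]
side0 [518.3 -14.5  97.3]
['w3', 'side0', 'top0', 'w1'] dir [0.85249123 0.16468823 0.49612144] elev 29.743726874526022 yaw 10.933973958348439 res [0.11739406 0.01649606 0.02849471 0.11383667]
w3 [518.1 -15.1  97.9]
w3 [428.4 -32.4  45.7]
side0 [437.8 -30.6  51.2]
side0 [518.  -15.1  97.8]
top0 [516.1 -15.5  96.7]
top0 [431.3 -31.9  47.4]
w1 [429.4 -32.2  46.3]
w1 [517.7 -15.2  97.6]
narrow plate [[409.3, 220.2, 4.0], [412.5, 160.0, 4.0], [520.0, 166.0, 4.0]]
wide plate [[413.3, 3.4, 4.0], [427.8, -70.2, 4.0], [532.5, -50.9, 4.0]]
hex [[399.0, 71.8, 4.0], [502.4, 68.1, 4.0]]
```

```bash
cat > cr.py <<'E'
from h import *
def frame(psi):
    Rz=R.from_euler('z',psi,degrees=True); return (Rz*R.from_euler('y',-30,degrees=True))  # cols x,y,z of cradle
RW,RN=frame(10.9),frame(3.1)
OW=np.array([430,-32,59.1]); ON=np.array([426,190.9,49.6])
E
python3 - <<'E'
from cr import *
p2=np.load('w2.npy',allow_pickle=True).item();p3=np.load('w3.npy',allow_pickle=True).item()
c=lambda q:((q-[90,0])*2.3).round().tolist()
for nm,O,Rc,p,dk,vt in(('N',ON,RN,p2,-33,-6),('W',OW,RW,p3,-44,-11)):
    f=lambda L:c(proj('wrist',O+Rc.apply(np.array(L,float)),p))
    print(nm,'tine top x=0',f([[0,0,6]]),'tine x=-8',f([[-8,0,6]]),'V bottoms at deck',f([[6,0,dk],[70,0,dk]]),
     'deck edge mid x=100,120',f([[100,0,dk],[120,0,dk]]), 'arms tops', f([[62,s*y,vt] for s in(1,-1) for y in ((15,23) if nm=='N' else (22.5,30))]))
E
```

```text
N tine top x=0 [[407.0, 391.0]] tine x=-8 [[409.0, 407.0]] V bottoms at deck [[407.0, 314.0], [393.0, 167.0]] deck edge mid x=100,120 [[385.0, 87.0], [380.0, 30.0]] arms tops [[346.0, 227.0], [322.0, 230.0], [439.0, 221.0], [464.0, 220.0]]
W tine top x=0 [[438.0, 388.0]] tine x=-8 [[442.0, 405.0]] V bottoms at deck [[424.0, 296.0], [390.0, 152.0]] deck edge mid x=100,120 [[371.0, 74.0], [358.0, 19.0]] arms tops [[331.0, 228.0], [308.0, 233.0], [468.0, 199.0], [492.0, 195.0]]
```

```bash
echo '{"steps":[[0,0,0,-16,-36,7,1],[0,0,0,-16,-36,7,1],[0,0,0,-16,-36,7,1],[0,0,0,-16,-36,7,1],[0,0,0,-16,-36,7,1]]}' > rows.txt && python3 -m handwheel rows.txt>/dev/null;echo '{"steps":[[0,0,0,-16,-36,7,1]]}' > rows.txt && python3 -m handwheel rows.txt ; python3 look.py w4
python3 - <<'E'
import cv2,numpy as np
from cr import *
p=np.load('w4.npy',allow_pickle=True).item(); u=proj('wrist',ON,p)[0].round().astype(int); print(u)
a=cv2.imread('pics/w4.png'); x0=max(u[0]-50,0);y0=max(u[1]-80,0); print('w4 off',x0,y0)
b=cv2.imread('pics/w2.png')[60:190,220:320]
A=cv2.resize(a[y0:y0+130,x0:x0+100],None,fx=4,fy=4,interpolation=2);B=cv2.resize(b,None,fx=4,fy=4,interpolation=2)
k=np.hstack([A,B]); cv2.imwrite('pics/n42.png',cv2.convertScaleAbs(k,alpha=1.4))
E
```

```text
clock: 3.75
eef_pos: [301.6, 186.1, 159.9]
tcp_rot: [-3.14, -0.002, 0.0]
contact_force: [0.7, 0.5, -0.6]
opening: 1.002
grasp_force: 0.0
[302.01289848 185.38989025 159.70798689] 3.95
[280  42]
w4 off 230 0
```

View pics/n42.png

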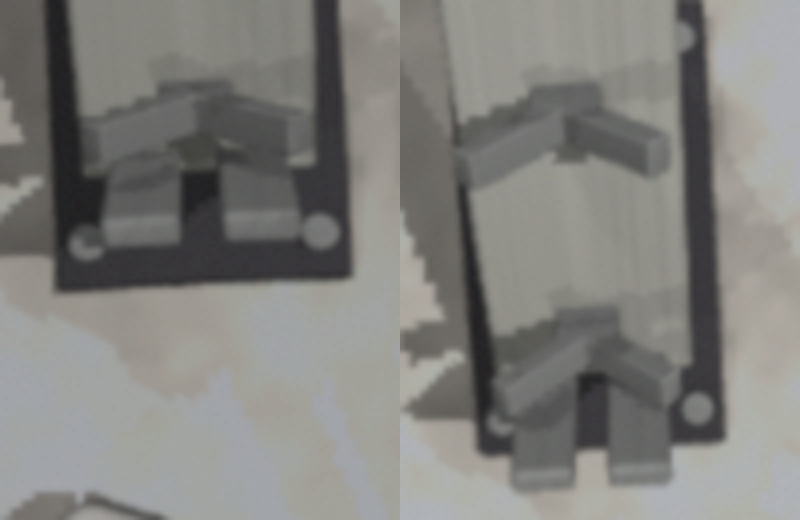

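Run:
```python
from cr import *
p2=np.load('w2.npy',allow_pickle=True).item();p4=np.load('w4.npy',allow_pickle=True).item();p3=np.load('w3.npy',allow_pickle=True).item()
f2=lambda x,y:((x-400)/4+220,y/4+60); f4=lambda x,y:(x/4+230,y/4)
for nm,a,b in(('tine',(592,467.5),(202,216)),('tineL in',(574,470),(180,219)),('tineR in',(610,466),(226,213)),('tineL out',(515,472),(104,221)),('tineR out',(670,464),(299,212)),('plL',(480,455),(57,290)),('plR',(723,438),(350,275)),('screwR',(698,408),(321,231)),('restback',(590,310),(202,82)),('armL tip bot',(503,417),(88,158))):
    o,d=ray('wrist',f2(*a),p2);o4,d4=ray('wrist',f4(*b),p4); print(nm,[x.round(1).tolist() if i==0 else np.round(x,2) for i,x in enumerate(tri([(o,d[0]),(o4,d4[0])]))])
# wide tine, crop coords w3c, on horizontal plane at OW+6zc height
print(plane('wrist',np.array([[383,401],[494,381]])/2.3+[90,0],64.3,p3), OW+RW.apply([0,0,6]))
```

```text
tine [[416.5, 190.2, 52.7], array([0.01, 0.01])]
tineL in [[416.0, 194.0, 52.6], array([0.02, 0.02])]
tineR in [[417.0, 186.3, 53.4], array([0.12, 0.12])]
tineL out [[415.7, 206.7, 52.9], array([0.21, 0.21])]
tineR out [[417.4, 173.8, 53.3], array([0.02, 0.02])]
plL [[408.5, 220.8, 3.5], array([0.15, 0.15])]
plR [[412.1, 160.0, 1.8], array([0.06, 0.06])]
screwR [[420.7, 166.5, 7.1], array([0., 0.])]
restback [[447.2, 191.1, 28.8], array([0.33, 0.33])]
armL tip bot [[427.4, 209.3, 51.7], array([0.52, 0.52])]
[[422.72635016 -12.88285971  64.3       ]
 [429.62690207 -52.158958    64.3       ]] [427.05412386 -32.56728633  64.29615242]
```

```bash
sed -i 's/^OW=.*/OW=np.array([429.5,-32,59.1]); ON=np.array([419.5,190.4,47.8])/' cr.py
cat > go.py <<'E'
import sys
from cr import *
# usage: go.py W|N x y z : delta to TCP at cradle coords with aligned tool
O,Rc=(OW,RW) if sys.argv[1]=='W' else (ON,RN)
G=Rc*R.from_euler('x',np.pi); L=np.array(sys.argv[2:5],float)
rv,t=delta(O+Rc.apply(L),G); s=r.sense()
print('rot',rv.round(4),'shift(tool now)',t.round(1),'shift(goal tool)',(G.inv()*Rt()).apply(t).round(1),'cradle coords',Rc.inv().apply(s['eef_pos']-O).round(1),'t',s['clock'],'F cradle',Rc.inv().apply(s['contact_force']).round(1),'grip',round(s['grasp_force'],1),'open',round(s['opening'],3))
E
echo '{"steps":[[0,0,0,18,31,3,1],[0,0,0,18,31,3,1],[0,0,0,18,31,3,1],[0,0,0,18,31,3,1],[0,0,0,18,31,3,1]]}' > rows.txt && python3 -m handwheel rows.txt>/dev/null;echo '{"steps":[[0,0,0,18,31,3,1],[0,0,0,18,31,3,1]]}' > rows.txt && python3 -m handwheel rows.txt >/dev/null; python3 go.py W 38 0 70
```

```text
rot [ 0.0509  0.5209 -0.1887] shift(tool now) [-2.1 -4.1  0.1] shift(goal tool) [-1.1 -4.5 -0.5] cradle coords [39.1 -4.5 69.5] t 4.5333 F cradle [ 0.7  1.1 -1.2] grip 0.0 open 0.996
```

```bash
echo '{"steps":[[0.0102,0.1042,-0.0377,0,0,0,1],[0.0102,0.1042,-0.0377,0,0,0,1],[0.0102,0.1042,-0.0377,0,0,0,1],[0.0102,0.1042,-0.0377,0,0,0,1],[0.0102,0.1042,-0.0377,0,0,0,1]]}' > rows.txt && python3 -m handwheel rows.txt; echo '{"steps":[[0,0,0,0,0,0,1],[0,0,0,0,0,0,1]]}' > rows.txt && python3 -m handwheel rows.txt;  python3 go.py W 38 0 -11
```

```text
clock: 4.95
eef_pos: [428.3, -28.8, 138.1]
tcp_rot: [-3.113, -0.413, 0.148]
contact_force: [-0.2, 0.8, 0.4]
opening: 0.999
grasp_force: 0.0
clock: 5.12
eef_pos: [429.4, -28.2, 138.2]
tcp_rot: [-3.11, -0.41, 0.145]
contact_force: [-1.3, 0.6, 0.3]
opening: 1.003
grasp_force: 0.0
rot [-0.0106  0.1131 -0.0426] shift(tool now) [ 7.1  4.5 78.9] shift(goal tool) [-2.1  3.7 79.2] cradle coords [40.1  3.7 68.2] t 5.1167 F cradle [-0.9  0.8  0.8] grip 0.0 open 1.003
```

```bash
echo '{"steps":[[-0.0053,0.0566,-0.0213,0,0,0,1],[-0.0053,0.0566,-0.0213,0,0,0,1],[0,0,0,-2,3.5,0,1]]}' > rows.txt && python3 -m handwheel rows.txt>/dev/null;  python3 go.py W 38 0 -11; python3 look.py w5
python3 - <<'E'
from cr import *
p=np.load('w5.npy',allow_pickle=True).item()
f=lambda L:(proj('wrist',OW+RW.apply(np.array(L,float)),p)).round(1).tolist()
print(f([[0,0,-11],[97,0,-11],[0,0,6],[38,0,-11]]))
E
```

```text
rot [-0.0138  0.0376 -0.0122] shift(tool now) [ 1.2  4.9 78.4] shift(goal tool) [-1.8  3.8 78.4] cradle coords [39.8  3.8 67.4] t 5.3667 F cradle [-1.7  0.3 -0.2] grip 0.0 open 1.007
[430.0801512  -28.52414587 137.51595956] 5.5667
[[291.1, 275.9], [290.1, 137.3], [291.3, 289.6], [290.9, 227.1]]
```

View pics/w5.png

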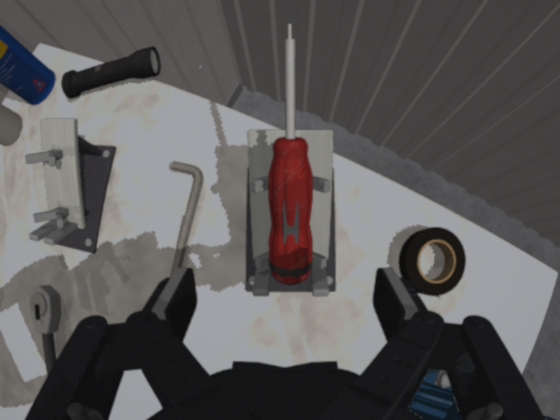

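The picture confirms the model: handle along x≈291 from row 138 to 283, tine tops at row ~290, against projections of (291, 137–276) and 289.6.

```bash
python3 go.py W 38 0 -11; echo '{"steps":[[-0.014,0.036,-0.012,-1.8,3.8,0,1],[0,0,0,0,0,10,1],[0,0,0,0,0,0,1]]}' > rows.txt && python3 -m handwheel rows.txt>/dev/null;  python3 go.py W 38 0 -11
```

```text
rot [-0.0131  0.0388 -0.0122] shift(tool now) [ 0.8  4.3 78.3] shift(goal tool) [-2.3  3.3 78.3] cradle coords [40.3  3.3 67.3] t 5.5667 F cradle [-0.2 -0.5 -0.2] grip 0.0 open 1.0
rot [-0.0055  0.0124 -0.0037] shift(tool now) [ 0.2  2.  67.6] shift(goal tool) [-0.7  1.6 67.6] cradle coords [38.7  1.6 56.6] t 5.8167 F cradle [-0.8  0.7 -0.2] grip 0.0 open 1.001
```

```bash
echo '{"steps":[[-0.005,0.012,-0.004,-0.7,1.6,20,1],[0,0,0,0,0,20,1],[0,0,0,0,0,14,1],[0,0,0,0,0,13.5,1],[0,0,0,0,0,0,1]]}' > rows.txt && python3 -m handwheel rows.txt>/dev/null;  python3 go.py W 38 0 -11
```

```text
rot [-0.0094  0.0024 -0.0021] shift(tool now) [-2.1  3.2 18.1] shift(goal tool) [-2.1  3.  18.1] cradle coords [40.1  3.   7.1] t 6.2333 F cradle [-1.8  1.1  0.4] grip 0.0 open 1.002
```

```bash
echo '{"steps":[[-0.009,0.002,-0.002,-2,3,5,1],[0,0,0,0,0,6,1],[0,0,0,0,0,6,1],[0,0,0,0,0,0,1]]}' > rows.txt && python3 -m handwheel rows.txt>/dev/null;  python3 go.py W 38 0 -11
```

```text
rot [-0.0011  0.      0.0012] shift(tool now) [0.  0.3 2.3] shift(goal tool) [0.  0.3 2.3] cradle coords [38.   0.3 -8.7] t 6.5667 F cradle [0.1 1.2 0.4] grip 0.0 open 1.003
```

Close on the handle.

```bash
echo '{"steps":[[0,0,0,0,0,2,0.0],[0,0,0,0,0,0,0],[0,0,0,0,0,0,0],[0,0,0,0,0,0,0],[0,0,0,0,0,0,0]]}' > rows.txt && python3 -m handwheel rows.txt 50;echo '{"steps":[[0,0,0,0,0,0,0],[0,0,0,0,0,0,0],[0,0,0,0,0,0,0]]}' > rows.txt && python3 -m handwheel rows.txt;  python3 go.py W 38 0 -11
```

```text
clock: 6.98
eef_pos: [466.3, -24.6, 69.0]
tcp_rot: [3.141, -0.524, 0.192]
contact_force: [-4.8, 1.1, 10.3]
opening: 0.33
grasp_force: 48.3
clock: 7.23
eef_pos: [466.3, -24.5, 69.1]
tcp_rot: [3.141, -0.524, 0.192]
contact_force: [-3.7, 2.7, 6.6]
opening: 0.329
grasp_force: 48.6
rot [-0.0002 -0.0006  0.0016] shift(tool now) [0.5 0.4 0.9] shift(goal tool) [0.5 0.4 0.9] cradle coords [ 37.5   0.4 -10.1] t 7.2333 F cradle [0.6 3.3 7.3] grip 48.6 open 0.329
```

```bash
echo '{"steps":[[0,0,0,0,0,-12,0],[0,0,0,0,0,-15,0],[0,0,0,0,0,-15,0],[0,0,0,0,0,-15,0],[0,0,0,0,0,-15,0]]}' > rows.txt && python3 -m handwheel rows.txt >/dev/null;  echo '{"steps":[[0,0,0,0,0,-15,0],[0,0,0,0,0,-5,0],[0,0,0,0,0,0,0]]}' > rows.txt && python3 -m handwheel rows.txt;python3 go.py N 53 0 60
```

```text
clock: 7.9
eef_pos: [425.2, -32.6, 142.9]
tcp_rot: [3.141, -0.526, 0.193]
contact_force: [-0.5, -0.0, -1.2]
opening: 0.33
grasp_force: 49.6
rot [-0.0686 -0.0022  0.1198] shift(tool now) [  37.4 -217.8   40.7] shift(goal tool) [  11.  -222.9   25.5] cradle coords [  42.  -222.9   85.5] t 7.9 F cradle [-1.   0.  -0.8] grip 49.6 open 0.33
```

```bash
echo '{"steps":[[-0.0172,-0.0005,0.03,0,0,0,0],[-0.0172,-0.0005,0.03,0,0,0,0],[-0.0172,-0.0005,0.03,0,0,0,0],[-0.0172,-0.0005,0.03,0,0,0,0],[0,0,0,1.5,-25,0,0]]}' > rows.txt && python3 -m handwheel rows.txt >/dev/null;  echo '{"steps":[[0,0,0,1.5,-28,0,0],[0,0,0,1.5,-28,0,0],[0,0,0,1.5,-28,0,0],[0,0,0,1.5,-28,0,0],[0,0,0,1.5,-28,0,0]]}' > rows.txt && python3 -m handwheel rows.txt>/dev/null; echo '{"steps":[[0,0,0,1.5,-28,0,0],[0,0,0,1.5,-28,0,0],[0,0,0,0,0,0,0]]}' > rows.txt && python3 -m handwheel rows.txt; python3 go.py N 53 0 60
```

```text
clock: 8.98
eef_pos: [420.1, 49.1, 139.4]
tcp_rot: [-3.138, -0.495, 0.053]
contact_force: [0.7, -0.4, -0.9]
opening: 0.33
grasp_force: 49.7
rot [-0.0026  0.0286 -0.0014] shift(tool now) [  13.8 -141.1   22.8] shift(goal tool) [  13.3 -141.2   22.9] cradle coords [  39.7 -141.2   82.9] t 8.9833 F cradle [ 0.1 -0.5 -1.1] grip 49.7 open 0.33
```

```bash
for i in 1; do echo '{"steps":[[0,0.006,0,1.5,-16,0,0],[0,0.006,0,1.5,-16,0,0],[0,0.006,0,1.5,-16,0,0],[0,0.006,0,1.5,-16,0,0],[0,0.006,0,1.5,-16,0,0]]}' > rows.txt && python3 -m handwheel rows.txt ; done>/dev/null; echo '{"steps":[[0,0,0,1.5,-16,0,0],[0,0,0,1.5,-16,0,0],[0,0,0,1.5,-16,0,0],[0,0,0,1.5,-16,0,0],[0,0,0,0,0,0,0]]}' > rows.txt && python3 -m handwheel rows.txt; python3 go.py N 53 0 60;python3 -c "
from rig import r;print(r.sense()['qpos'])"
```

```text
clock: 9.82
eef_pos: [423.7, 183.8, 145.7]
tcp_rot: [-3.139, -0.518, 0.056]
contact_force: [-0.2, 0.5, -0.1]
opening: 0.331
grasp_force: 49.8
rot [-0.0041  0.0052  0.0017] shift(tool now) [ 0.9 -6.7 22.9] shift(goal tool) [ 0.8 -6.8 22.9] cradle coords [52.2 -6.8 82.9] t 9.8167 F cradle [-0.2  0.6 -0. ] grip 49.8 open 0.331
[ 0.57587643  0.12714138  2.3820077  -0.97405934  0.29871542  2.98459609]
```

```bash
echo '{"steps":[[-0.004,0.005,0,0,0,10,0],[0,0,0,0,0,10,0],[0,0,0,1,-6.5,0,0],[0,0,0,0,0,0,0]]}' > rows.txt && python3 -m handwheel rows.txt;python3 go.py N 53 0 40;python3 -c "
from rig import r;print(r.sense()['qpos'])"
```

```text
clock: 10.15
eef_pos: [436.5, 187.2, 136.0]
tcp_rot: [3.141, -0.512, 0.055]
contact_force: [0.3, 0.6, -0.8]
opening: 0.337
grasp_force: 49.8
rot [0.0003 0.0121 0.0006] shift(tool now) [-5.3 -4.2 28. ] shift(goal tool) [-5.7 -4.2 27.9] cradle coords [58.7 -4.2 67.9] t 10.15 F cradle [-0.1  0.5 -0.8] grip 49.8 open 0.337
[ 0.56409127  0.17000413  2.36004723 -1.00789487  0.28681919  3.0129307 ]
```

Joint 6 is at its range limit with this tilted grasp over the narrow cradle, so I'll put the screwdriver back in the wide cradle and regrasp it with the tool vertical (fingers at 30° to the handle in its plane).

```bash
echo '{"steps":[[0,0,0,0,8,-8,0],[0,0,0,0,12,-8,0],[0,0,0,0,16,0,0],[0,0,0,0,16,0,0],[0,0,0,0,16,0,0]]}' > rows.txt && python3 -m handwheel rows.txt>/dev/null; echo '{"steps":[[0,0,0,0,18,0,0],[0,0,0,0,18,0,0],[0,0,0,0,18,0,0],[0,0,0,0,18,0,0],[0,0,0,0,18,0,0]]}' > rows.txt && python3 -m handwheel rows.txt>/dev/null;  echo '{"steps":[[0,0,0,0,18,0,0],[0,0,0,0,18,0,0],[0,0,0,0,18,0,0],[0,0,0,0,18,0,0],[0,0,0,0,0,0,0]]}' > rows.txt && python3 -m handwheel rows.txt; python3 go.py W 40 0 50;python3 -c "
from rig import r;print(r.sense()['qpos'])"
```

```text
clock: 11.4
eef_pos: [438.3, -8.5, 149.7]
tcp_rot: [3.14, -0.508, 0.056]
contact_force: [0.1, -0.7, -0.5]
opening: 0.331
grasp_force: 49.8
rot [ 0.0674  0.0161 -0.1167] shift(tool now) [-13.8  21.6  23.6] shift(goal tool) [-16.6  21.4  21.9] cradle coords [56.6 21.4 71.9] t 11.4 F cradle [-0.3 -0.7 -0.4] grip 49.8 open 0.331
[-0.06479032  0.060523    2.43985002  0.39913772  0.14812917  1.06982677]
```

```bash
echo '{"steps":[[0.0135,0.0032,-0.0233,0,4,0,0],[0.0135,0.0032,-0.0233,0,4,0,0],[0.0135,0.0032,-0.0233,-3,4,0,0],[0.0135,0.0032,-0.0233,-3,5,0,0],[0.0135,0.0032,-0.0233,-3,5,0,0]]}' > rows.txt && python3 -m handwheel rows.txt>/dev/null; echo '{"steps":[[0,0,0,-4,0,0,0],[0,0,0,0,0,0,0]]}' > rows.txt && python3 -m handwheel rows.txt>/dev/null; python3 go.py W 40 0 50;python3 -c "
from rig import r;print(r.sense()['qpos'])"
```

```text
rot [ 0.0017  0.0034 -0.0077] shift(tool now) [-0.9  2.2 22.6] shift(goal tool) [-1.   2.3 22.6] cradle coords [41.   2.3 72.6] t 11.9833 F cradle [-0.2 -0.  -1.2] grip 49.8 open 0.332
[-0.22110674  0.07876137  2.45702223  1.02768413  0.23238093  0.2011627 ]
```

```bash
echo '{"steps":[[0.0017,0.0034,-0.0077,-1,2.3,14,0],[0,0,0,0,0,15,0],[0,0,0,0,0,15,0],[0,0,0,0,0,0,0]]}' > rows.txt && python3 -m handwheel rows.txt>/dev/null; python3 go.py W 40 0 -10
```

```text
rot [-0.0016 -0.0008 -0.0008] shift(tool now) [-1.6  1.1 43.3] shift(goal tool) [-1.6  1.  43.3] cradle coords [41.6  1.  33.3] t 12.3167 F cradle [-0.5 -0.  -0.2] grip 49.8 open 0.335
```

```bash
echo '{"steps":[[0,0,0,0,1,12,0],[0,0,0,0,0,12,0],[0,0,0,0,0,10,0],[0,0,0,-1,0,5,0],[0,0,0,0,0,3,0]]}' > rows.txt && python3 -m handwheel rows.txt; echo '{"steps":[[0,0,0,0,0,1,0],[0,0,0,0,0,0,0]]}' > rows.txt && python3 -m handwheel rows.txt>/dev/null; python3 go.py W 38 0 -10
```

```text
clock: 12.73
eef_pos: [467.7, -24.1, 72.8]
tcp_rot: [-3.139, -0.525, 0.191]
contact_force: [0.2, -0.1, -1.2]
opening: 0.328
grasp_force: 49.8
rot [-0.0023 -0.0018  0.0013] shift(tool now) [-2.9  0.3  1.7] shift(goal tool) [-2.9  0.3  1.7] cradle coords [40.9  0.3 -8.3] t 12.9 F cradle [-0.9  0.  -1.1] grip 49.8 open 0.326
```

```bash
echo '{"steps":[[0,0,0,0,0,2.2,0],[0,0,0,-2,0,0,0],[0,0,0,-1.5,0,0,0],[0,0,0,0,0,0,0]]}' > rows.txt && python3 -m handwheel rows.txt; python3 go.py W 38 0 -10; echo '{"steps":[[0,0,0,0,0,0,1],[0,0,0,0,0,0,1],[0,0,0,0,0,0,1],[0,0,0,0,0,0,1]]}' > rows.txt && python3 -m handwheel rows.txt >/dev/null; echo '{"steps":[[0,0,0,0,0,-20,1],[0,0,0,0,0,-20,1],[0,0,0,0,0,-20,1],[0,0,0,0,0,-20,1],[0,0,0,0,0,0,1]]}' > rows.txt && python3 -m handwheel rows.txt >/dev/null;python3 -c "
from cr import *
G=R.from_euler('xyz',[np.pi,0,0.19]);print(delta(OW+RW.apply([38,0,-11])+[0,0,3],G),r.sense()['clock'])"
```

```text
clock: 13.23
eef_pos: [469.0, -24.0, 70.7]
tcp_rot: [-3.14, -0.533, 0.193]
contact_force: [0.5, 6.0, 13.5]
opening: 0.336
grasp_force: 51.0
rot [-0.0032 -0.0094  0.0021] shift(tool now) [-2.7  0.3 -0.2] shift(goal tool) [-2.7  0.3 -0.1] cradle coords [ 40.7   0.3 -10.1] t 13.2333 F cradle [ 8.1  5.8 10.9] grip 51.0 open 0.336
(array([-0.00547517, -0.52854171,  0.00458317]), array([ 0.8874525 ,  1.41831173, 55.94388881])) 13.9833
```

```bash
echo '{"steps":[[0,-0.106,0,0,0,0,1],[0,-0.106,0,0,0,0,1],[0,-0.106,0,0,0,0,1],[0,-0.106,0,0,0,0,1],[0,-0.106,0,0,0,0,1]]}' > rows.txt && python3 -m handwheel rows.txt >/dev/null; echo '{"steps":[[0,0,0,0,0,0,1]]}' > rows.txt && python3 -m handwheel rows.txt >/dev/null;python3 look.py w6
cat > gv.py <<'E'
import sys
from cr import *
# gv.py W|N x y z yaw : delta for vertical tool, TCP at cradle coords
O,Rc=(OW,RW) if sys.argv[1]=='W' else (ON,RN)
s=r.sense();rv,t=delta(O+Rc.apply([float(v) for v in sys.argv[2:5]]),R.from_euler('xyz',[np.pi,0,float(sys.argv[5])]))
print('rot',rv.round(4),'shift',t.round(1),'cradle',Rc.inv().apply(s['eef_pos']-O).round(1),'t',round(s['clock'],2),'Fw',s['contact_force'].round(1),'Fc',Rc.inv().apply(s['contact_force']).round(1),'grip',round(s['grasp_force'],1),'open',round(s['opening'],3),'q',s['qpos'].round(2))
E
python3 gv.py W 40 0 -11 0.19
python3 - <<'E'
from cr import *
p=np.load('w6.npy',allow_pickle=True).item();im=cv2.imread('pics/w6.png'); h=cv2.cvtColor(im,cv2.COLOR_BGR2HSV)
m=(((h[...,0]<8)|(h[...,0]>172))&(h[...,1]>120)&(h[...,2]>40)).astype(np.uint8);m=cv2.morphologyEx(m,5-2,np.ones((7,7)))
c,l,s,ce=cv2.connectedComponentsWithStats(m); i=1+np.argmax(s[1:,4]); ys,xs=np.where(l==i)
print(s[i]); t=ys.argmin(); print('top end px',xs[ys<ys.min()+3].mean(),ys.min())
print(proj('wrist',OW+RW.apply(np.array([[97,0,-11],[100,0,-11],[0,0,-11.]])),p).round(1).tolist())
E
```

```text
[442.15720104  -9.92240194 118.5973157 ] 14.6833
rot [-0.0631 -0.3684  0.0246] shift [ 4.  22.9 52.8] cradle [44.1 19.3 43.2] t 14.68 Fw [ 0.7  0.2 -0.1] Fc [ 0.6  0.1 -0.4] grip 0.0 open 0.999 q [-0.16  0.17  2.35  0.58  0.35  0.68]
[ 297  138   56  160 6672]
top end px 324.48387096774195 138
[[329.7, 144.3], [330.0, 138.6], [319.5, 290.4]]
```

```bash
echo '{"steps":[[-0.016,-0.092,0.006,0,0,0,1],[-0.016,-0.092,0.006,0,0,0,1],[-0.016,-0.092,0.006,0,0,0,1],[-0.016,-0.092,0.006,0,0,0,1],[0,0,0,0,0,0,1]]}' > rows.txt && python3 -m handwheel rows.txt >/dev/null; python3 gv.py W 40 0 -11 0.19
```

```text
rot [-0.0161 -0.0493  0.0092] shift [17.6 23.  50.1] cradle [47.3 22.  42. ] t 15.1 Fw [ 1.  -0.2  0.8] Fc [ 1.2 -0.4  0.3] grip 0.0 open 1.004 q [-0.04  0.25  2.15  0.04  0.69  1.3 ]
```

```bash
echo '{"steps":[[-0.016,-0.049,0.009,0,0,0,1],[0,0,0,19,23,0,1],[0,0,0,0,0,0,1]]}' > rows.txt && python3 -m handwheel rows.txt >/dev/null; python3 look.py w6; python3 gv.py W 40 0 -11 0.19
python3 - <<'E'
from cr import *
p=np.load('w6.npy',allow_pickle=True).item();im=cv2.imread('pics/w6.png'); h=cv2.cvtColor(im,cv2.COLOR_BGR2HSV)
m=(((h[...,0]<8)|(h[...,0]>172))&(h[...,1]>120)&(h[...,2]>40)).astype(np.uint8);m=cv2.morphologyEx(m,5-2,np.ones((7,7)))
c,l,s,ce=cv2.connectedComponentsWithStats(m); i=1+np.argmax(s[1:,4]); ys,xs=np.where(l==i)
print(s[i]); 
for y in range(s[i][1]+2,s[i][1]+s[i][3],15): print(y,xs[ys==y].min(),xs[ys==y].max(),xs[ys==y].mean().round(1))
print(proj('wrist',OW+RW.apply(np.array([[97,0,-11],[100,0,-11],[50,0,-11],[0,0,-11.]])),p).round(1).tolist())
E
```

```text
[463.90972229 -26.3254416  118.11234867] 15.55
rot [-0.0013 -0.0003 -0.0016] shift [ 5.3 -0.9 48.5] cradle [59.7 -0.9 33.7] t 15.55 Fw [-0.7  0.8 -0.1] Fc [-0.5  0.9  0.2] grip 0.0 open 1.003 q [-0.06  0.3   2.08  0.    0.76  1.32]
[ 255  151   55  137 5955]
153 268 295 280.9
168 259 305 282.0
183 259 305 282.0
198 255 309 282.0
213 256 308 282.0
228 258 305 281.5
243 260 304 282.0
258 259 306 283.6
273 263 301 282.0
[[282.1, 163.5], [282.1, 158.2], [282.9, 229.7], [283.4, 275.5]]
```

```bash
echo '{"steps":[[0,0,0,5,-0.9,13,1],[0,0,0,0,0,13,1],[0,0,0,0,0,13,1],[0,0,0,0,0,9,1],[0,0,0,0,0,0,1]]}' > rows.txt && python3 -m handwheel rows.txt >/dev/null; python3 gv.py W 40 0 -11 0.19
```

```text
rot [-0.0003  0.0022 -0.0013] shift [ 0.7 -0.1 -0.4] cradle [ 39.2  -0.1 -11. ] t 15.97 Fw [-0.8 -0.5 -0.3] Fc [-0.9 -0.3  0.2] grip 0.0 open 0.999 q [-0.06  0.39  2.1  -0.    0.65  1.33]
```

```bash
echo '{"steps":[[0,0,0,0,0,0,0],[0,0,0,0,0,0,0],[0,0,0,0,0,0,0],[0,0,0,0,0,0,0],[0,0,0,0,0,0,0]]}' > rows.txt && python3 -m handwheel rows.txt 60 >/dev/null; echo '{"steps":[[0,0,0,0,0,0,0],[0,0,0,0,0,0,0],[0,0,0,0,0,0,0]]}' > rows.txt && python3 -m handwheel rows.txt >/dev/null;python3 gv.py W 40 0 -11 0.19; echo '{"steps":[[0,0,0,0,0,-15,0],[0,0,0,0,0,-22,0],[0,0,0,0,0,-22,0],[0,0,0,0,0,-22,0],[0,0,0,0,0,-20,0]]}' > rows.txt && python3 -m handwheel rows.txt ; echo '{"steps":[[0,0,0,0,0,0,0]]}' > rows.txt && python3 -m handwheel rows.txt>/dev/null;python3 gv.py N 60 0 50 0.054
```

```text
rot [-0.0004 -0.0012 -0.0027] shift [-1.6  0.2  2. ] cradle [ 42.3   0.2 -10.1] t 16.63 Fw [-3.7 11.4  9.6] Fc [ 3.5 11.9  9. ] grip 58.3 open 0.334 q [-0.05  0.39  2.1   0.    0.66  1.33]
clock: 17.05
eef_pos: [470.3, -24.9, 173.2]
tcp_rot: [3.14, -0.001, 0.189]
contact_force: [-0.1, -1.0, -1.2]
opening: 0.328
grasp_force: 59.3
rot [ 0.0023 -0.0065  0.1345] shift [  14.8 -218.1   53.8] cradle [  99.5 -218.    90. ] t 17.13 Fw [ 1.   0.4 -0.2] Fc [ 0.7  0.3 -0.7] grip 59.3 open 0.329 q [-0.06  0.21  2.03 -0.    0.89  1.33]
```

```bash
echo '{"steps":[[0,0,0.067,0,0,0,0],[0,0,0.067,0,0,0,0],[0,0,0,-2,-30,0,0],[0,0,0,-2,-30,0,0],[0,0,0,-2,-30,0,0]]}' > rows.txt && python3 -m handwheel rows.txt >/dev/null; echo '{"steps":[[0,0,0,-2,-30,0,0],[0,0,0,-2,-30,0,0],[0,0,0,-2,-30,0,0],[0,0,0,-2,-30,0,0],[0,0,0,0,0,0,0]]}' > rows.txt && python3 -m handwheel rows.txt; python3 gv.py N 60 0 50 0.054
```

```text
clock: 17.97
eef_pos: [444.3, 187.9, 171.0]
tcp_rot: [-3.141, -0.001, 0.057]
contact_force: [0.1, -0.9, -1.2]
opening: 0.334
grasp_force: 59.7
rot [-0.0003 -0.001   0.0028] shift [ 2.2 -3.8 49.9] cradle [83.  -3.8 94.4] t 17.97 Fw [ 0.1 -0.9 -1.2] Fc [-0.6 -0.9 -1.1] grip 59.7 open 0.334 q [ 0.4   0.24  2.01 -0.    0.89  1.91]
```

```bash
echo '{"steps":[[0,0,0,4,-3.8,15,0],[0,0,0,5,0,15,0],[0,0,0,5,0,15,0],[0,0,0,0,0,0,0]]}' > rows.txt && python3 -m handwheel rows.txt >/dev/null; python3 gv.py N 52 0 15 0.054; python3 look.py w7;  python3 - <<'E'
from cr import *
p=np.load('w7.npy',allow_pickle=True).item()
im=cv2.imread('pics/w7.png'); h=cv2.cvtColor(im,cv2.COLOR_BGR2HSV)
m=(((h[...,0]<8)|(h[...,0]>172))&(h[...,1]>120)&(h[...,2]>40)).astype(np.uint8); m[:, :150]=0
c,l,s,ce=cv2.connectedComponentsWithStats(m); i=1+np.argmax(s[1:,4]); ys,xs=np.where(l==i);print(s[i])
for y in range(s[i][1]+2,s[i][1]+s[i][3],20): print(y,xs[ys==y].min(),xs[ys==y].max(),xs[ys==y].mean().round(1))
c=RN.inv().apply(r.sense()['eef_pos']-ON)
print(proj('wrist',ON+RN.apply(c+[[55,0,-.9],[20,0,-.9],[-41,0,-.9]]),p).round(1).tolist())
E
```

```text
rot [0.0026 0.0029 0.0008] shift [-0.3 -4.8 37. ] cradle [70.8 -4.7 46.8] t 18.3 Fw [-0.8  0.2  0.4] Fc [-0.5  0.3  0.7] grip 59.7 open 0.328 q [ 0.39  0.33  2.02 -0.    0.8   1.9 ]
[458.64715119 188.28474454 126.9288825 ] 18.5
[ 247  192   76  151 8350]
194 267 302 284.5
214 251 317 283.9
234 253 317 285.0
254 248 321 284.5
274 249 320 284.5
294 256 313 284.5
314 255 313 284.0
334 264 305 284.5
[[283.8, 211.9], [283.9, 271.0], [284.1, 326.5]]
```

View pics/w7.png

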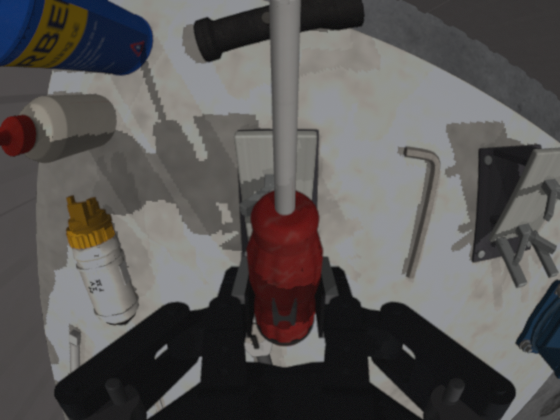

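The handle is held straight in the tool (x≈284), the cradle deck centre is ~278 px (needs ~5 mm to the left), and the hex key and tape are untouched. Lowering.

```bash
echo '{"steps":[[0,0,0,0,-4.8,0,0],[0,0,0,0,0,12,0],[0,0,0,0,0,12,0],[0,0,0,0,0,10,0],[0,0,0,0,0,0,0]]}' > rows.txt && python3 -m handwheel rows.txt >/dev/null; python3 gv.py N 50 0 2 0.054
```

```text
rot [0.0019 0.0011 0.0005] shift [ 4.2  0.5 16.9] cradle [54.8  0.6 18.7] t 18.92 Fw [-0.8 -0.2 -0.7] Fc [-1.1 -0.2 -0.2] grip 59.7 open 0.332 q [ 0.4   0.38  2.03 -0.    0.73  1.91]
```

```bash
echo '{"steps":[[0,0,0,3,0.5,6,0],[0,0,0,2,0,4,0],[0,0,0,1,0,2,0],[0,0,0,0,0,0,0]]}' > rows.txt && python3 -m handwheel rows.txt >/dev/null; python3 gv.py N 50 0 2 0.054; echo '{"steps":[[0,0,0,1,0,2,0],[0,0,0,0,0,0,0]]}' > rows.txt && python3 -m handwheel rows.txt >/dev/null; python3 gv.py N 50 0 2 0.054
```

```text
rot [ 0.0013 -0.0007  0.0004] shift [-3.1  0.2  5.8] cradle [55.5  0.2  5.4] t 19.25 Fw [ 0.5  0.3 -2.2] Fc [-0.7  0.3 -2.1] grip 59.7 open 0.33 q [ 0.39  0.41  2.02 -0.    0.71  1.91]
rot [ 0.0013 -0.0008  0.0004] shift [-3.9  0.2  3.9] cradle [55.4  0.2  3.4] t 19.42 Fw [ 0.2 -1.5 -0.4] Fc [-0.1 -1.5 -0.4] grip 59.7 open 0.329 q [ 0.39  0.41  2.02 -0.    0.7   1.91]
```

```bash
echo '{"steps":[[0,0,0,1,0,1.8,0],[0,0,0,0,0,0,0]]}' > rows.txt && python3 -m handwheel rows.txt >/dev/null; python3 gv.py N 50 0 1 0.054; echo '{"steps":[[0,0,0,0.5,0,0.9,0],[0,0,0,0,0,0,0]]}' > rows.txt && python3 -m handwheel rows.txt >/dev/null; python3 gv.py N 50 0 1 0.054
```

```text
rot [ 0.0006 -0.0001  0.    ] shift [-4.   0.6  3.5] cradle [55.2  0.6  2. ] t 19.58 Fw [-4.   2.9  6.8] Fc [0.1 3.1 7.8] grip 61.5 open 0.33 q [ 0.39  0.42  2.02 -0.    0.7   1.91]
rot [0.0007 0.0006 0.0001] shift [-4.   0.6  3.2] cradle [55.1  0.6  1.7] t 19.75 Fw [-10.4   2.9  18.3] Fc [ 0.3  3.5 20.9] grip 63.1 open 0.33 q [ 0.39  0.42  2.02 -0.    0.7   1.91]
```

```bash
echo '{"steps":[[0,0,0,-3.7,0,1.6,0],[0,0,0,-3.5,0,2,0],[0,0,0,0,0,0,0]]}' > rows.txt && python3 -m handwheel rows.txt >/dev/null; python3 gv.py N 41 0 1.7 0.054; echo '{"steps":[[0,0,0,-2.5,0,1.5,0],[0,0,0,0,0,0,0]]}' > rows.txt && python3 -m handwheel rows.txt >/dev/null; python3 gv.py N 41 0 1.7 0.054
```

```text
rot [-0.001  -0.0134  0.0015] shift [-11.7   1.    6.2] cradle [54.3  1.   1.3] t 20.0 Fw [ 7.  -9.5 30.1] Fc [20.7 -9.8 22.9] grip 63.6 open 0.328 q [ 0.39  0.41  2.03 -0.01  0.68  1.91]
rot [-0.0017 -0.0179  0.0017] shift [-11.7   1.1   6. ] cradle [54.2  1.1  1.3] t 20.17 Fw [ 10.  -13.9  41.3] Fc [ 28.7 -14.4  31.2] grip 64.8 open 0.332 q [ 0.39  0.41  2.04 -0.01  0.68  1.92]
```

Likely the handle end has caught on the uphill face of the lower rest (x≈14). I'll lift, move downhill past it, and set down again.

```bash
echo '{"steps":[[0,0.018,0,5,0,-6,0],[0,0,0,-2.5,0,-5,0],[0,0,0,0,0,0,0]]}' > rows.txt && python3 -m handwheel rows.txt >/dev/null; python3 gv.py N 46 0 11 0.054;python3 look.py w8
python3 - <<'E'
from cr import *
s=cv2.imread('pics/side0.png'); f=cams.grab_frame('side')[:,:,::-1]; u=proj('side',ON)[0]; print(u)
x,y=int(u[0])-60,int(u[1])-70
cv2.imwrite('pics/s8.png',cv2.convertScaleAbs(cv2.resize(f[y:y+120,x:x+160],None,fx=5,fy=5,interpolation=2),alpha=1.4)); print(x,y)
E
```

```text
rot [ 0.0011 -0.0186  0.0004] shift [-5.5  0.2  2. ] cradle [51.8  0.2 10. ] t 20.42 Fw [-0.9  1.3 -2.5] Fc [-2.   1.3 -1.8] grip 59.7 open 0.331 q [ 0.4   0.39  2.05 -0.01  0.68  1.92]
[458.90161004 192.6646319   81.05326999] 20.6167
[270.55541267 212.21577979]
210 142
```

View pics/s8.png

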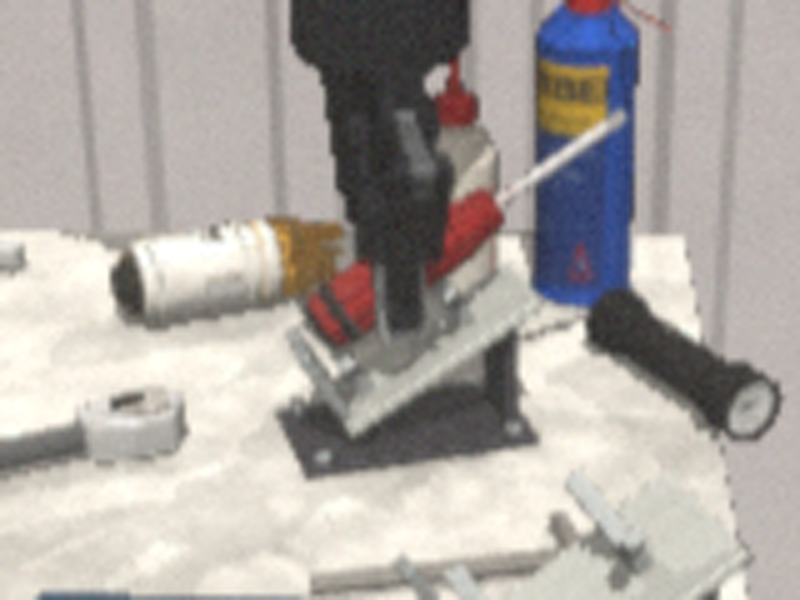

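Side view: the handle is parallel to the groove, just above the rests, its end ~10 mm short of the tines (tines at (315,350), handle end at (325,320)). Continuing downhill, then down.

```bash
echo '{"steps":[[0,-0.018,0,-5,0,2,0],[0,0,0,0,0,0,0]]}' > rows.txt && python3 -m handwheel rows.txt >/dev/null; python3 gv.py N 45 0 1.5 0.054;  echo '{"steps":[[0,0,0,2,0,3,0],[0,0,0,1.5,0,2.5,0],[0,0,0,0,0,0,0]]}' > rows.txt && python3 -m handwheel rows.txt >/dev/null; python3 gv.py N 45 0 1.5 0.054
```

```text
rot [0.0018 0.0026 0.0005] shift [4.1 0.  7.2] cradle [45.1  0.1  9.8] t 20.83 Fw [-0.1 -0.3 -1.3] Fc [-0.8 -0.3 -1. ] grip 59.7 open 0.33 q [ 0.4   0.4   2.05 -0.    0.7   1.92]
rot [ 0.0011 -0.0004  0.0003] shift [-0.8  0.3  2. ] cradle [46.7  0.3  2.8] t 21.08 Fw [-0.2  0.8 -0.5] Fc [-0.4  0.8 -0.4] grip 59.9 open 0.331 q [ 0.4   0.42  2.04 -0.    0.69  1.91]
```

```bash
echo '{"steps":[[0,0,0,0.6,0,1,0],[0,0,0,0,0,0,0]]}' > rows.txt && python3 -m handwheel rows.txt >/dev/null; python3 gv.py N 41 0 1.5 0.054;  echo '{"steps":[[0,0,0,-1.7,0,1,0],[0,0,0,0,0,0,0]]}' > rows.txt && python3 -m handwheel rows.txt >/dev/null; python3 gv.py N 41 0 1.5 0.054;echo '{"steps":[[0,0,0,-1.3,0,0.75,0],[0,0,0,0,0,0,0]]}' > rows.txt && python3 -m handwheel rows.txt >/dev/null; python3 gv.py N 41 0 1.5 0.054
```

```text
rot [ 0.0008 -0.      0.0001] shift [-4.5  0.6  3.6] cradle [46.6  0.6  2.4] t 21.25 Fw [-3.5  3.7  3.2] Fc [-1.2  3.9  4.4] grip 60.3 open 0.325 q [ 0.4   0.42  2.04 -0.    0.69  1.91]
rot [ 0.0004 -0.0027  0.0005] shift [-3.9  0.7  3.1] cradle [45.9  0.7  2.2] t 21.42 Fw [1.  3.2 5.2] Fc [3.7 3.1 3.9] grip 60.4 open 0.332 q [ 0.4   0.42  2.04 -0.    0.68  1.91]
rot [ 0.0002 -0.004   0.0006] shift [-3.2  0.7  2.7] cradle [45.1  0.7  2.2] t 21.58 Fw [-0.   0.5  8.5] Fc [4.2 0.5 7.3] grip 60.8 open 0.334 q [ 0.4   0.42  2.04 -0.    0.68  1.92]
```

Sliding against light friction (contact seated at z≈2.2). Continue to the stop.

```bash
for k in 1 ; do echo '{"steps":[[0,0,0,-1.7,0,0.9,0],[0,0,0,0,0,0,0]]}' > rows.txt && python3 -m handwheel rows.txt >/dev/null; python3 gv.py N 41 0 1.5 0.054;echo '{"steps":[[0,0,0,-1.3,0,0.7,0],[0,0,0,0,0,0,0]]}' > rows.txt && python3 -m handwheel rows.txt >/dev/null; python3 gv.py N 41 0 1.5 0.054; echo '{"steps":[[0,0,0,-1.3,0,0.7,0],[0,0,0,0,0,0,0]]}' > rows.txt && python3 -m handwheel rows.txt >/dev/null; python3 gv.py N 41 0 1.5 0.054; done
```

```text
rot [ 0.0002 -0.0034  0.0004] shift [-1.2  0.7  1.6] cradle [42.8  0.7  2.3] t 21.75 Fw [1.2 2.4 5.2] Fc [3.8 2.3 3.8] grip 60.6 open 0.33 q [ 0.4   0.42  2.05 -0.    0.67  1.92]
rot [ 0.0003 -0.0031  0.0005] shift [0.2 0.7 0.8] cradle [41.2  0.7  2.3] t 21.92 Fw [1.2 2.  3.7] Fc [3.  2.  2.5] grip 60.6 open 0.331 q [ 0.4   0.42  2.05 -0.    0.67  1.92]
rot [ 0.     -0.0054  0.0008] shift [0.4 0.8 0.6] cradle [41.   0.8  2.2] t 22.08 Fw [ 2.3 -0.5  9.2] Fc [ 6.6 -0.6  6.8] grip 61.1 open 0.332 q [ 0.4   0.42  2.05 -0.    0.67  1.92]
```

```bash
echo '{"steps":[[0,0,0,-1.2,0,0.7,0],[0,0,0,0,0,0,0],[0,0,0,0,0,0,0],[0,0,0,0,0,0,0]]}' > rows.txt && python3 -m handwheel rows.txt >/dev/null; python3 gv.py N 41 0 1.5 0.054;echo '{"steps":[[0,0,0,0,0,0.8,0],[0,0,0,0,0,0,0],[0,0,0,0,0,0,0],[0,0,0,0,0,0,0]]}' > rows.txt && python3 -m handwheel rows.txt >/dev/null; python3 gv.py N 41 0 1.5 0.054
python3 - <<'E'
from cr import *
f=cams.grab_frame('side')[:,:,::-1]; x,y=210,142
h=cv2.cvtColor(np.ascontiguousarray(f),cv2.COLOR_BGR2HSV); m=(((h[...,0]<8)|(h[...,0]>172))&(h[...,1]>110)&(h[...,2]>40)); m[:175]=0;m[225:]=0
ys,xs=np.where(m); print(xs.min(),ys[xs==xs.min()],xs.max(),ys[xs==xs.max()])
print(proj('side',ON+RN.apply(np.array([[0,0,0],[97,0,0],[0,0,-15],[0,0,15],[97,0,-15],[97,0,15]]))).round(1).tolist())
cv2.imwrite('pics/s9.png',cv2.convertScaleAbs(cv2.resize(f[y:y+120,x:x+160],None,fx=5,fy=5,interpolation=2),alpha=1.4)); print(x,y)
E
```

```text
rot [-0.0002 -0.0074  0.001 ] shift [0.4 0.8 0.6] cradle [41.   0.8  2.2] t 22.42 Fw [ 4.3 -2.3 14.5] Fc [10.8 -2.5 10.5] grip 61.6 open 0.333 q [ 0.4   0.41  2.05 -0.    0.67  1.92]
rot [-0.0003 -0.0075  0.001 ] shift [0.4 0.8 0.5] cradle [40.9  0.8  2.1] t 22.75 Fw [ 1.7 -3.4 26.6] Fc [14.6 -3.5 22.3] grip 62.8 open 0.332 q [ 0.4   0.41  2.05 -0.    0.66  1.92]
270 [206 207] 307 [189 190 191]
[[270.6, 212.2], [306.2, 188.0], [274.0, 216.9], [267.1, 207.5], [309.4, 192.9], [303.0, 183.1]]
210 142
```

View pics/s9.png

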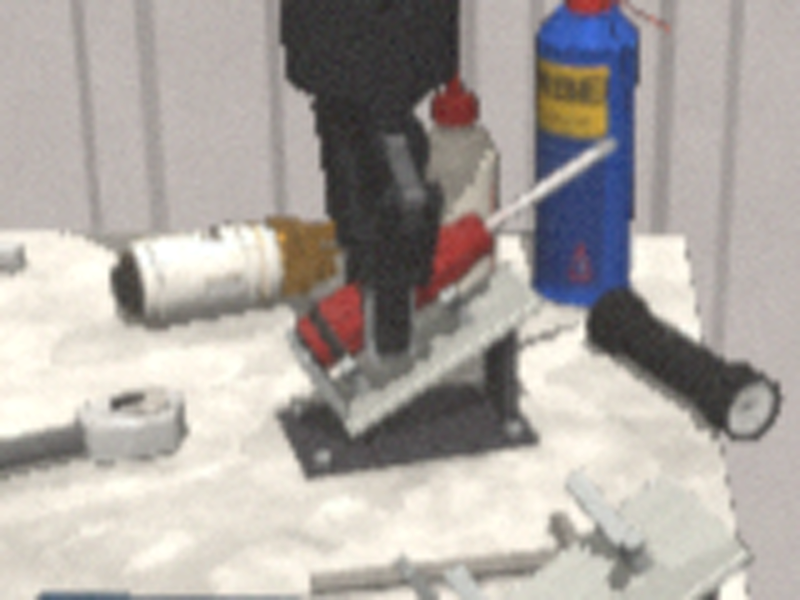

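The handle is seated in both rests and against the tines (red from column 270 to 307 px, as the model predicts). That used up my picture views, in fact one over the limit of 10 by my count, so from here I measure numerically only. Releasing and moving over the pump.

```bash
echo '{"steps":[[0,0,0,0.3,0,-0.8,0],[0,0,0,0,0,0,0.5],[0,0,0,0,0,0,1],[0,0,0,0,0,0,1],[0,0,0,0,0,0,1]]}' > rows.txt && python3 -m handwheel rows.txt >/dev/null;  echo '{"steps":[[0,0,0,0,0,-15,1],[0,0,0,0,0,-30,1],[0,0,0,0,0,-35,1],[0,0,0,0,0,-35,1],[0,0,0,0,0,-25,1]]}' > rows.txt && python3 -m handwheel rows.txt; python3 gv.py N 41 0 1.5 0.054; python3 look.py w10;python3 - <<'E'
from cr import *
p=np.load('w10.npy',allow_pickle=True).item();im=cv2.imread('pics/w10.png'); h=cv2.cvtColor(im,cv2.COLOR_BGR2HSV)
m=(((h[...,0]<8)|(h[...,0]>172))&(h[...,1]>120)&(h[...,2]>40)).astype(np.uint8);m=cv2.morphologyEx(m,3,np.ones((7,7)))
c,l,s,ce=cv2.connectedComponentsWithStats(m)
i=[i for i in range(1,c) if s[i][4]>1500 and 200<ce[i][0]<360][0]; ys,xs=np.where(l==i); print(s[i])
for y in range(s[i][1]+2,s[i][1]+s[i][3],25): print(y,xs[ys==y].min(),xs[ys==y].max(),xs[ys==y].mean().round(1))
print(proj('wrist',ON+RN.apply(np.array([[97,0,0],[50,0,0],[0,0,0.],[0,0,15]])),p).round(1).tolist())
# yellow
y=((h[...,0]>12)&(h[...,0]<32)&(h[...,1]>140)&(h[...,2]>60)).astype(np.uint8); c,l,s,ce=cv2.connectedComponentsWithStats(y)
for i in np.argsort(-s[1:,4])[:4]+1: print('yel',s[i],ce[i].round(1))
E
```

```text
clock: 23.63
eef_pos: [450.7, 192.6, 210.7]
tcp_rot: [3.141, -0.002, 0.055]
contact_force: [1.3, -0.2, -0.8]
opening: 1.0
grasp_force: 0.0
rot [ 0.0009 -0.0017  0.0006] shift [  3.2   0.4 141.1] cradle [108.5   0.5 125.4] t 23.63 Fw [ 1.3 -0.2 -0.8] Fc [ 0.8 -0.3 -1.3] grip 0.0 open 1.0 q [ 0.4   0.19  1.96 -0.    0.99  1.92]
[450.46688406 192.44859444 208.38404618] 23.8333
[ 267  140   35   97 2787]
142 274 294 283.5
167 268 301 284.5
192 269 299 284.0
217 269 300 284.5
[[285.4, 143.7], [285.3, 189.7], [285.2, 227.7], [285.3, 240.6]]
yel [ 115  168   38   41 1020] [131.4 191.2]
yel [114  17  40  45 488] [138.6  39.1]
yel [131  47   4   4   5] [132.4  48.8]
yel [123  55   3   2   5] [123.8  55.6]
```

```bash
echo '{"steps":[[0,0,0,-22,-32,0,1],[0,0,0,-22,-32,0,1],[0,0,0,-22,-32,0,1],[0,0,0,-22,-32,0,1],[0,0,0,-22,-32,0,1]]}' > rows.txt && python3 -m handwheel rows.txt; python3 look.py w11;python3 - <<'E'
from cr import *
p=np.load('w11.npy',allow_pickle=True).item();im=cv2.imread('pics/w11.png'); h=cv2.cvtColor(im,cv2.COLOR_BGR2HSV)
y=((h[...,0]>12)&(h[...,0]<32)&(h[...,1]>140)&(h[...,2]>60)).astype(np.uint8); c,l,s,ce=cv2.connectedComponentsWithStats(y)
for i in np.argsort(-s[1:,4])[:2]+1: print('yel',s[i],ce[i].round(1),plane('wrist',ce[i],22,p).round(1))
b=((h[...,2]<45)).astype(np.uint8); c,l,s,ce=cv2.connectedComponentsWithStats(b)
for i in range(1,c):
    if 30<s[i][4]<4000: print('blk',s[i],ce[i].round(1),plane('wrist',ce[i],22,p).round(1))
E
```

```text
clock: 24.25
eef_pos: [329.9, 346.4, 206.1]
tcp_rot: [3.138, 0.002, 0.054]
contact_force: [0.4, -0.3, 0.1]
opening: 0.999
grasp_force: 0.0
[330.59211696 346.1218077  206.31698426] 24.45
yel [ 263   41   47   46 1375] [284.5  66.5] [[444.4 353.2  22. ]]
blk [ 410   16   32  101 1916] [422.5  60.8] [[466.4 220.7  22. ]]
blk [446  17  36 103 698] [462.4  71.6] [[464.2 174.1  22. ]]
blk [ 41  40  23  22 143] [56.9 48.7] [[476.1 602.1  22. ]]
blk [550  58  10  83 526] [555.3  92.9] [[471.7  31.2  22. ]]
blk [ 48  71   9  21 110] [52.1 78.7] [[442.8 607.7  22. ]]
blk [279 166  32   9 142] [294.4 170.8] [[346.5 338.   22. ]]
blk [418 183   4  13  40] [419.9 188.7] [[337.5 207.5  22. ]]
```

```bash
cat > rect.py <<'E'
from cr import *
p=np.load('w11.npy',allow_pickle=True).item();im=cv2.imread('pics/w11.png')
c0=np.array([346.5,338.]); u=np.array([97.9,15.2]);u/=np.linalg.norm(u);v=np.array([-u[1],u[0]])
S,T=np.meshgrid(np.arange(-15,125,1.),np.arange(-45,45.5,1.))  # s along axis, t lateral
X=np.stack([c0[0]+S*u[0]+T*v[0],c0[1]+S*u[1]+T*v[1],np.full(S.shape,22.6)],-1).reshape(-1,3)
uv=proj('wrist',X,p).astype(np.float32).reshape(S.shape+(2,))
g=cv2.remap(im,uv[...,0],uv[...,1],1); hs=cv2.cvtColor(g,cv2.COLOR_BGR2HSV).astype(int)
mid=slice(40,51)
print('along axis s: V,S'); print([(int(S[0,j]),int(hs[mid,j,2].mean()),int(hs[mid,j,1].mean())) for j in range(0,140,2)])
G=cv2.cvtColor(g,6).astype(float)
for a,b in((12,24),(25,40),(40,55),(60,75),(85,100)):
    q=G[:,a+15:b+15].mean(1); print('lat',a,b,[int(x) for x in q[::2]])
E
python3 rect.py
```

```text
along axis s: V,S
[(-15, 130, 17), (-13, 129, 18), (-11, 129, 18), (-9, 129, 18), (-7, 129, 16), (-5, 98, 15), (-3, 36, 16), (-1, 31, 22), (1, 30, 16), (3, 54, 16), (5, 118, 3), (7, 135, 7), (9, 135, 8), (11, 136, 9), (13, 133, 7), (15, 134, 9), (17, 135, 9), (19, 135, 8), (21, 135, 8), (23, 135, 8), (25, 134, 8), (27, 134, 8), (29, 133, 8), (31, 134, 8), (33, 134, 8), (35, 134, 8), (37, 134, 8), (39, 126, 8), (41, 120, 6), (43, 109, 6), (45, 111, 6), (47, 126, 7), (49, 112, 7), (51, 114, 7), (53, 130, 8), (55, 134, 9), (57, 134, 8), (59, 134, 8), (61, 134, 8), (63, 135, 8), (65, 133, 8), (67, 133, 8), (69, 134, 8), (71, 126, 4), (73, 127, 7), (75, 135, 9), (77, 135, 10), (79, 135, 8), (81, 122, 4), (83, 102, 111), (85, 120, 212), (87, 119, 210), (89, 118, 211), (91, 120, 213), (93, 120, 210), (95, 113, 212), (97, 129, 216), (99, 130, 218), (101, 126, 219), (103, 130, 219), (105, 127, 218), (107, 104, 208), (109, 105, 208), (111, 107, 201), (113, 109, 195), (115, 119, 151), (117, 123, 144), (119, 125, 123), (121, 129, 55), (123, 128, 8)]
lat 12 24 [132, 132, 132, 132, 132, 132, 132, 
[... 394 characters left out ...]
 125, 132, 132, 133, 132]
lat 40 55 [132, 132, 132, 130, 130, 124, 119, 118, 117, 117, 117, 117, 108, 118, 128, 131, 132, 131, 113, 97, 108, 120, 115, 114, 125, 108, 112, 122, 118, 113, 104, 94, 81, 74, 91, 93, 93, 93, 92, 92, 103, 130, 132, 132, 132, 132]
lat 60 75 [129, 129, 129, 128, 128, 129, 125, 121, 120, 119, 119, 113, 101, 109, 120, 125, 126, 128, 128, 130, 131, 130, 130, 130, 130, 127, 124, 121, 116, 110, 101, 89, 76, 69, 88, 94, 94, 93, 92, 91, 99, 121, 131, 131, 131, 131]
lat 85 100 [127, 127, 126, 121, 121, 121, 120, 120, 121, 122, 126, 121, 93, 80, 75, 85, 91, 97, 95, 95, 90, 92, 86, 89, 93, 96, 95, 87, 84, 80, 78, 74, 62, 77, 92, 93, 93, 92, 91, 90, 96, 120, 130, 132, 131, 132]
```

Run:
```python
from cr import *
t=cv2.imread('pics/top0.png');s=cv2.imread('pics/side0.png')
def red(im,x0,x1,y0,y1):
    h=cv2.cvtColor(im,cv2.COLOR_BGR2HSV);m=(((h[...,0]<8)|(h[...,0]>172))&(h[...,1]>120)&(h[...,2]>40));ys,xs=np.where(m[y0:y1,x0:x1]);return xs.mean()+x0,ys.mean()+y0
a=red(t,140,168,150,180);b=red(s,290,312,150,175);print(a,b)
o,d=ray('top',a);o2,d2=ray('side',b);print('cap',tri([(o,d[0]),(o2,d2[0])]))
G=R.from_euler('xyz',[np.pi,0,0.154]);print(delta([392,345.1,100],G),r.sense()['eef_pos'])
```

```text
(np.float64(150.1209677419355), np.float64(161.42741935483872)) (np.float64(300.5079365079365), np.float64(161.6984126984127))
cap (array([525.9427342 , 348.87223104, 101.86530527]), [np.float64(1.1430058363100544), np.float64(1.1430058363100681)])
(array([ 0.00361541,  0.0017292 , -0.09654004]), array([ 61.4128139 ,   4.15416263, 106.23785838])) [330.59211696 346.1218077  206.31698426]
```

```bash
echo '{"steps":[[0.002,0,-0.048,20,1.5,25,1],[0.002,0,-0.048,21,1.5,25,1],[0,0,0,20,1.5,25,1],[0,0,0,0,0,25,1],[0,0,0,0,0,0,1]]}' > rows.txt && python3 -m handwheel rows.txt ; python3 -c "
from cr import *
print(delta([392,345.1,27],R.from_euler('xyz',[np.pi,0,0.154])))"
```

```text
clock: 24.87
eef_pos: [392.2, 344.4, 103.0]
tcp_rot: [3.139, 0.006, 0.148]
contact_force: [-1.3, -1.7, -0.2]
opening: 1.0
grasp_force: 0.0
(array([ 0.00214462,  0.00630181, -0.00634989]), array([ 0.41871592, -0.87071343, 76.04439552]))
```

```bash
echo '{"steps":[[0.002,0.006,-0.006,0,-1,20,1],[0,0,0,0,0,20,1],[0,0,0,0,0,18,1],[0,0,0,0,0,12,1],[0,0,0,0,0,5,1]]}' > rows.txt && python3 -m handwheel rows.txt >/dev/null;echo '{"steps":[[0,0,0,0,0,0,1]]}' > rows.txt && python3 -m handwheel rows.txt ; python3 -c "
from cr import *
print(delta([392,345.1,27],R.from_euler('xyz',[np.pi,0,0.154])))"; echo '{"steps":[[0,0,0,0,0,0,0],[0,0,0,0,0,0,0],[0,0,0,0,0,0,0],[0,0,0,0,0,0,0],[0,0,0,0,0,0,0]]}' > rows.txt && python3 -m handwheel rows.txt 70; echo '{"steps":[[0,0,0,0,0,0,0],[0,0,0,0,0,0,0]]}' > rows.txt && python3 -m handwheel rows.txt
```

```text
clock: 25.37
eef_pos: [393.0, 348.6, 32.5]
tcp_rot: [-3.138, -0.005, 0.156]
contact_force: [0.1, 1.0, 0.8]
opening: 1.001
grasp_force: 0.0
(array([-0.00353809, -0.00506127,  0.00192158]), array([-1.51920312,  3.34920161,  5.50628317]))
clock: 25.78
eef_pos: [393.7, 349.8, 34.3]
tcp_rot: [-3.136, -0.008, 0.157]
contact_force: [-1.6, -2.3, 10.1]
opening: 0.503
grasp_force: 69.8
clock: 25.95
eef_pos: [393.7, 349.8, 34.3]
tcp_rot: [-3.136, -0.008, 0.157]
contact_force: [-1.4, -2.5, 9.6]
opening: 0.507
grasp_force: 69.8
```

```bash
echo '{"steps":[[0,0,0,0,0,0,1],[0,0,0,0,0,0,1],[0,0,0,0,0,0,1]]}' > rows.txt && python3 -m handwheel rows.txt >/dev/null; python3 -c "
from cr import *
print(delta([392,345.1,26],R.from_euler('xyz',[np.pi,0,0.154])))";echo '{"steps":[[-0.004,-0.006,0.002,-1,2,3.5,1],[0,0,0,0,0,3.5,1],[0,0,0,0,0,0,1]]}' > rows.txt && python3 -m handwheel rows.txt ; python3 -c "
from cr import *
print(delta([392,345.1,26],R.from_euler('xyz',[np.pi,0,0.154])))"
```

```text
(array([-0.00492334, -0.0071429 ,  0.0025805 ]), array([-2.13061626,  4.27190687,  7.27472515]))
clock: 26.45
eef_pos: [392.3, 347.0, 25.2]
tcp_rot: [3.142, 0.0, 0.154]
contact_force: [-0.1, 0.2, -0.6]
opening: 0.997
grasp_force: 0.0
(array([2.05225213e-05, 2.94423616e-04, 4.16630986e-04]), array([-0.58168082,  1.80172431, -0.75091991]))
```

```bash
echo '{"steps":[[0,0,0,0,0,0,0],[0,0,0,0,0,0,0],[0,0,0,0,0,0,0],[0,0,0,0,0,0,0],[0,0,0,0,0,0,0]]}' > rows.txt && python3 -m handwheel rows.txt 80 >/dev/null; echo '{"steps":[[0,0,0,0,0,0,0],[0,0,0,0,0,0,0]]}' > rows.txt && python3 -m handwheel rows.txt;echo '{"steps":[[0,0,0,0,0,-15,0],[0,0,0,0,0,-25,0],[0,0,0,0,0,-25,0],[0,0,0,0,0,-25,0],[0,0,0,0,0,-25,0]]}' > rows.txt && python3 -m handwheel rows.txt;echo '{"steps":[[0,0,0,0,0,-25,0],[0,0,0,0,0,-25,0],[0,0,0,0,0,0,0]]}' > rows.txt && python3 -m handwheel rows.txt; python3 look.py w12
python3 - <<'E'
from cr import *
im=cv2.imread('pics/w12.png'); h=cv2.cvtColor(im,cv2.COLOR_BGR2HSV)
y=((h[...,0]>12)&(h[...,0]<32)&(h[...,1]>140)&(h[...,2]>60)).astype(np.uint8); c,l,s,ce=cv2.connectedComponentsWithStats(y)
for i in np.argsort(-s[1:,4])[:3]+1: print('yel',s[i],ce[i].round(1))
i=np.argmax(s[1:,4])+1; ys,xs=np.where(l==i)
for y in range(s[i][1],s[i][1]+s[i][3],6): print(y,xs[ys==y].min(),xs[ys==y].max())
p=np.load('w12.npy',allow_pickle=True).item();sn=r.sense();T=Rt()
print(proj('wrist',sn['eef_pos']+T.apply(np.array([[36,0,0.],[36,0,-20],[36,20,0],[36,-20,0],[77,0,0]])),p).round(1).tolist())
print(delta(OW+RW.apply([60,0,80]),RW*R.from_euler('x',np.pi)))
E
```

```text
clock: 27.03
eef_pos: [392.8, 347.6, 26.5]
tcp_rot: [-3.141, -0.001, 0.154]
contact_force: [-1.8, 0.1, 6.7]
opening: 0.504
grasp_force: 80.5
clock: 27.45
eef_pos: [392.0, 346.7, 141.7]
tcp_rot: [3.141, 0.0, 0.154]
contact_force: [0.7, -0.3, -3.3]
opening: 0.504
grasp_force: 82.3
clock: 27.7
eef_pos: [394.2, 348.7, 195.2]
tcp_rot: [-3.138, -0.006, 0.155]
contact_force: [1.2, 1.3, -3.1]
opening: 0.504
grasp_force: 82.9
[391.69316965 346.4761955  189.51791887] 27.9
yel [ 234  116  106  122 9116] [284.2 186.2]
116 255 268
122 253 268
128 252 267
134 251 311
140 250 311
146 251 315
152 251 315
158 251 315
164 243 326
170 241 329
176 240 329
182 234 336
188 234 337
194 234 339
200 235 339
206 235 338
212 235 338
218 236 337
224 235 331
230 243 323
236 269 291
[[284.9, 219.2], [284.9, 239.8], [335.0, 219.1], [234.7, 219.2], [284.8, 113.9]]
(array([ 0.01000761,  0.52489391, -0.03475   ]), array([ -8.88937622, 379.33700157,  31.40917252]))
```

```bash
echo '{"steps":[[0,0,0,0,20,0,0],[0,0,0,0,35,0,0],[0,0,0,0,35,0,0],[0,0,0,0,35,0,0],[0,0,0,0,35,0,0]]}' > rows.txt && python3 -m handwheel rows.txt >/dev/null;echo '{"steps":[[0,0,0,-1,35,0,0],[0,0,0,-1,35,0,0],[0,0,0,-1,35,0,0],[0,0,0,-1,35,0,0],[0,0,0,-1,35,0,0]]}' > rows.txt && python3 -m handwheel rows.txt >/dev/null; echo '{"steps":[[0,0,0,-1,30,0,0],[0,0,0,0,0,0,0]]}' > rows.txt && python3 -m handwheel rows.txt; python3 go.py W 60 0 80;python3 -c "
from rig import r;print(r.sense()['qpos'])"
```

```text
clock: 28.9
eef_pos: [442.3, -18.5, 189.3]
tcp_rot: [3.141, 0.002, 0.152]
contact_force: [0.1, -1.1, -4.1]
opening: 0.505
grasp_force: 83.1
rot [ 0.0106  0.5253 -0.0374] shift(tool now) [-2.7 10.9 31. ] shift(goal tool) [-18.2  10.8  25.2] cradle coords [ 78.2  10.8 105.2] t 28.9 F cradle [-2.1 -1.1 -3.5] grip 83.1 open 0.505
[-4.45034379e-02  1.50291562e-01  2.07037135e+00 -1.13391655e-03
  9.22489193e-01  1.37520848e+00]
```

Tilt by 30° in small rows.

```bash
echo '{"steps":[[0.001,0.065,-0.005,0,2,0,0],[0.001,0.065,-0.005,0,2,0,0],[0.001,0.065,-0.005,0,2,0,0],[0.001,0.065,-0.005,0,2,0,0],[0.001,0.065,-0.005,0,2,0,0]]}' > rows.txt && python3 -m handwheel rows.txt >/dev/null; python3 go.py W 60 0 60;echo '{"steps":[[0.001,0.04,-0.005,0,0,0,0],[0.001,0.04,-0.005,0,0,0,0],[0.001,0.04,-0.005,0,0,0,0],[0.001,0.04,-0.005,0,0,0,0],[0,0,0,0,0,0,0]]}' > rows.txt && python3 -m handwheel rows.txt>/dev/null; python3 go.py W 60 0 60;python3 -c "
from rig import r;print(r.sense()['qpos'])"
```

```text
rot [ 0.0027  0.198  -0.0102] shift(tool now) [-8.6  5.1 48. ] shift(goal tool) [-18.    5.1  45.3] cradle coords [ 78.    5.1 105.3] t 29.3167 F cradle [-1.6 -0.2 -3.9] grip 83.2 open 0.507
rot [-0.0038  0.0412  0.0086] shift(tool now) [-14.5   5.8  45.8] shift(goal tool) [-16.3   5.7  45.2] cradle coords [ 76.3   5.7 105.2] t 29.7333 F cradle [-2.4  0.8 -3.7] grip 83.2 open 0.506
[-0.18258254 -0.0164511   2.36828667  0.48650213  0.3775971   0.77147069]
```

```bash
echo '{"steps":[[-0.001,0.014,0.003,-4,1.5,8,0],[-0.001,0.014,0.003,-4,1.5,8,0],[-0.001,0.013,0.003,-4,1.5,8,0],[0,0,0,-4,1,8,0],[0,0,0,0,0,0,0]]}' > rows.txt && python3 -m handwheel rows.txt>/dev/null; python3 go.py W 60 0 60;python3 -c "
from rig import r;print(r.sense()['qpos'])"
```

```text
rot [-0.0014  0.0017 -0.0008] shift(tool now) [-1.   0.  12.9] shift(goal tool) [-1.   0.  12.9] cradle coords [61.   0.  72.9] t 30.15 F cradle [-2.3 -0.  -3.1] grip 83.2 open 0.506
[-0.20853007  0.07678192  2.41802251  0.89522202  0.25244361  0.34186668]
```

```bash
echo '{"steps":[[0,0,0,-3,0,10,0],[0,0,0,-3,0,10,0],[0,0,0,-3,0,10,0],[0,0,0,-3,0,10,0],[0,0,0,0,0,0,0]]}' > rows.txt && python3 -m handwheel rows.txt>/dev/null; python3 go.py W 49 0 4;echo '{"steps":[[0,0,0,0,0,6,0],[0,0,0,0,0,6,0],[0,0,0,0,0,0,0]]}' > rows.txt && python3 -m handwheel rows.txt>/dev/null;python3 go.py W 49 0 4
```

```text
rot [-0.0008 -0.0014 -0.0005] shift(tool now) [-2.  -0.2 29. ] shift(goal tool) [-1.9 -0.2 29. ] cradle coords [50.9 -0.2 33. ] t 30.5667 F cradle [-2.5  0.7 -3.2] grip 83.2 open 0.505
rot [-0.0005 -0.0027  0.0003] shift(tool now) [-2.9 -0.4 17.8] shift(goal tool) [-2.8 -0.4 17.8] cradle coords [51.8 -0.4 21.8] t 30.8167 F cradle [-1.6 -0.5 -3.1] grip 83.2 open 0.506
```

```bash
cat > sd.py <<'E'
from cr import *
f=cams.grab_frame('side'); h=cv2.cvtColor(f,cv2.COLOR_RGB2HSV)
s=r.sense();c=RW.inv().apply(s['eef_pos']-OW); print(c.round(1))
xs=np.arange(c[0]-60,c[0]+90,2.); X=OW+RW.apply(np.c_[xs,0*xs+0,0*xs+c[2]-3.9])
uv=proj('side',X); m=cv2.remap(h,uv[:,0].astype(np.float32),uv[:,1].astype(np.float32),0).reshape(-1,3)
print([(round(a-c[0]),*map(int,b)) for a,b in zip(xs,m)])
E
python3 sd.py
```

```text
[51.8 -0.4 22.2]
[(-60, 17, 24, 73), (-58, 15, 21, 74), (-56, 18, 15, 85), (-54, 23, 12, 82), (-52, 15, 6, 80), (-50, 17, 25, 71), (-48, 12, 28, 46), (-46, 60, 6, 40), (-44, 20, 36, 42), (-42, 0, 28, 45), (-40, 15, 32, 64), (-38, 20, 16, 93), (-36, 39, 10, 184), (-34, 30, 7, 181), (-32, 21, 15, 121), (-30, 23, 18, 114), (-28, 19, 19, 106), (-26, 20, 21, 109), (-24, 27, 22, 106), (-22, 21, 23, 110), (-20, 26, 19, 106), (-18, 15, 19, 107), (-16, 18, 24, 107), (-14, 17, 17, 107), (-12, 19, 19, 106), (-10, 30, 20, 64), (-8, 30, 5, 50), (-6, 150, 14, 36), (-4, 10, 19, 41), (-2, 0, 0, 37), (0, 30, 12, 41), (2, 30, 7, 37), (4, 6, 38, 34), (6, 30, 15, 35), (8, 15, 14, 36), (10, 20, 23, 34), (12, 30, 8, 34), (14, 0, 0, 37), (16, 8, 24, 42), (18, 50, 17, 45), (20, 23, 16, 63), (22, 45, 6, 165), (24, 30, 3, 190), (26, 75, 3, 187), (28, 30, 6, 157), (30, 105, 5, 191), (32, 110, 4, 193), (34, 36, 7, 189), (36, 19, 23, 174), (38, 19, 23, 174), (40, 17, 115, 131), (42, 18, 158, 161), (44, 17, 158, 157), (46, 18, 162, 151), (48, 17, 157, 148), (50, 17, 162, 124), (52, 18, 169, 167), (54, 18, 163, 174), (56, 17, 164, 174), (58, 18, 172, 181), (60, 17, 174, 169), (62, 17, 143, 105), (64, 17, 149, 123), (66, 19, 139, 97), (68, 17, 124, 99), (70, 17, 114, 85), (72, 16, 90, 74), (74, 15, 104, 93), (76, 23, 24, 127), (78, 23, 19, 106), (80, 17, 13, 134), (82, 8, 16, 130), (84, 13, 15, 120), (86, 15, 17, 123), (88, 10, 17, 138)]
```

```bash
echo '{"steps":[[0,-0.002,0,-4,-0.3,4,0],[0,0,0,-1,0,5,0],[0,0,0,0,0,4,0],[0,0,0,0,0,0,0]]}' > rows.txt && python3 -m handwheel rows.txt>/dev/null; python3 go.py W 46 0 4;echo '{"steps":[[0,0,0,0,0,2,0],[0,0,0,0,0,0,0]]}' > rows.txt && python3 -m handwheel rows.txt>/dev/null;python3 go.py W 46 0 4
```

```text
rot [-0.     -0.0013  0.0004] shift(tool now) [-0.8 -0.3  5.2] shift(goal tool) [-0.8 -0.3  5.3] cradle coords [46.8 -0.3  9.3] t 31.2 F cradle [-1.6 -0.2 -3.4] grip 83.2 open 0.504
rot [ 0.0003 -0.0015  0.0007] shift(tool now) [-0.9 -0.4  3.5] shift(goal tool) [-0.9 -0.4  3.5] cradle coords [46.9 -0.4  7.5] t 31.3667 F cradle [-2.5 -0.4 -3.3] grip 83.2 open 0.504
```

```bash
echo '{"steps":[[0,0,0,0,-0.3,1.5,0],[0,0,0,0,0,0,0]]}' > rows.txt && python3 -m handwheel rows.txt>/dev/null; python3 go.py W 46 0 4;echo '{"steps":[[0,0,0,0,0,1,0],[0,0,0,0,0,0,0]]}' > rows.txt && python3 -m handwheel rows.txt>/dev/null;python3 go.py W 46 0 4;echo '{"steps":[[0,0,0,0,0,1,0],[0,0,0,0,0,0,0]]}' > rows.txt && python3 -m handwheel rows.txt>/dev/null;python3 go.py W 46 0 4
```

```text
rot [ 0.0006 -0.0017  0.0008] shift(tool now) [-0.8 -0.2  1.9] shift(goal tool) [-0.8 -0.2  1.9] cradle coords [46.8 -0.2  5.9] t 31.5333 F cradle [-2.5  0.3 -3.4] grip 83.2 open 0.506
rot [ 0.0007 -0.0014  0.0007] shift(tool now) [-0.6 -0.2  0.8] shift(goal tool) [-0.6 -0.2  0.8] cradle coords [46.6 -0.2  4.8] t 31.7 F cradle [-1.9 -0.7 -2.3] grip 83.2 open 0.509
rot [-0.0002 -0.0018  0.0008] shift(tool now) [-0.5  0.2 -0.2] shift(goal tool) [-0.5  0.2 -0.2] cradle coords [46.5  0.2  3.8] t 31.8667 F cradle [-0.9  3.   3.6] grip 84.2 open 0.506
```

```bash
echo '{"steps":[[0,0,0,-2,0,0.2,0],[0,0,0,0,0,0,0]]}' > rows.txt && python3 -m handwheel rows.txt>/dev/null; python3 go.py W 40 0 4;echo '{"steps":[[0,0,0,-2,0,0,0],[0,0,0,0,0,0,0]]}' > rows.txt && python3 -m handwheel rows.txt>/dev/null;python3 go.py W 40 0 4;echo '{"steps":[[0,0,0,-1.5,0,0,0],[0,0,0,0,0,0,0]]}' > rows.txt && python3 -m handwheel rows.txt>/dev/null;python3 go.py W 40 0 4
```

```text
rot [-0.0009 -0.0049  0.0007] shift(tool now) [-6.1  0.3 -0.3] shift(goal tool) [-6.1  0.3 -0.3] cradle coords [46.1  0.3  3.7] t 32.0333 F cradle [3.5 4.6 7.5] grip 84.4 open 0.505
rot [-0.0012 -0.006   0.0007] shift(tool now) [-4.7  0.3 -0.3] shift(goal tool) [-4.7  0.3 -0.3] cradle coords [44.7  0.3  3.7] t 32.2 F cradle [4.2 4.6 7.3] grip 84.3 open 0.506
rot [-0.0012 -0.0064  0.0009] shift(tool now) [-3.5  0.3 -0.3] shift(goal tool) [-3.5  0.4 -0.3] cradle coords [43.5  0.4  3.7] t 32.3667 F cradle [4.8 4.9 7.1] grip 84.4 open 0.506
```

```bash
echo '{"steps":[[0,0,0,-1.5,0,0,0],[0,0,0,0,0,0,0]]}' > rows.txt && python3 -m handwheel rows.txt>/dev/null; python3 go.py W 40 0 4;echo '{"steps":[[0,0,0,-1.5,0,0,0],[0,0,0,0,0,0,0]]}' > rows.txt && python3 -m handwheel rows.txt>/dev/null;python3 go.py W 40 0 4;echo '{"steps":[[0,0,0,-1.5,0,0,0],[0,0,0,0,0,0,0]]}' > rows.txt && python3 -m handwheel rows.txt>/dev/null;python3 go.py W 40 0 4;echo '{"steps":[[0,0,0,-1.2,0,0,0],[0,0,0,0,0,0,0]]}' > rows.txt && python3 -m handwheel rows.txt>/dev/null;python3 go.py W 40 0 4
```

```text
rot [-0.0013 -0.0067  0.0009] shift(tool now) [-2.1  0.4 -0.3] shift(goal tool) [-2.1  0.4 -0.3] cradle coords [42.1  0.4  3.7] t 32.5333 F cradle [5.7 4.7 7.3] grip 84.4 open 0.506
rot [-0.0013 -0.0069  0.0009] shift(tool now) [-0.7  0.4 -0.3] shift(goal tool) [-0.7  0.4 -0.3] cradle coords [40.7  0.4  3.7] t 32.7 F cradle [5.  5.7 7.4] grip 84.4 open 0.505
rot [-0.0016 -0.0088  0.0007] shift(tool now) [-0.3  0.3 -0.3] shift(goal tool) [-0.3  0.3 -0.3] cradle coords [40.3  0.3  3.7] t 32.8667 F cradle [9.2 6.7 8.4] grip 84.4 open 0.505
rot [-0.0019 -0.0109  0.0008] shift(tool now) [-0.2  0.3 -0.3] shift(goal tool) [-0.2  0.3 -0.3] cradle coords [40.2  0.3  3.7] t 33.0333 F cradle [10.9  8.1  8.2] grip 84.4 open 0.509
```

```bash
echo '{"steps":[[0,0,0,-1.2,0,0.3,0],[0,0,0,0,0,0,0],[0,0,0,0,0,0,0],[0,0,0,0,0,0,0],[0,0,0,0,0,0,0]]}' > rows.txt && python3 -m handwheel rows.txt>/dev/null; python3 go.py W 40 0 4; python3 sd.py
```

```text
rot [-0.0021 -0.0132  0.0011] shift(tool now) [-0.2  0.3 -0.4] shift(goal tool) [-0.2  0.3 -0.4] cradle coords [40.2  0.3  3.6] t 33.45 F cradle [15.   7.9 17.3] grip 85.9 open 0.503
[40.2  0.3  3.6]
[(-60, 23, 17, 119), (-58, 19, 24, 119), (-56, 23, 17, 118), (-54, 18, 21, 119), (-52, 19, 17, 119), (-50, 17, 23, 101), (-48, 23, 24, 42), (-46, 0, 7, 39), (-44, 170, 18, 43), (-42, 23, 44, 46), (-40, 38, 16, 65), (-38, 15, 26, 117), (-36, 24, 20, 125), (-34, 30, 14, 144), (-32, 21, 22, 117), (-30, 23, 18, 114), (-28, 19, 18, 111), (-26, 19, 18, 111), (-24, 15, 19, 110), (-22, 23, 21, 110), (-20, 12, 12, 107), (-18, 15, 19, 107), (-16, 17, 20, 113), (-14, 21, 17, 107), (-12, 21, 19, 95), (-10, 15, 17, 59), (-8, 45, 13, 39), (-6, 15, 13, 40), (-4, 158, 26, 40), (-2, 30, 7, 37), (0, 23, 24, 42), (2, 0, 7, 37), (4, 150, 23, 34), (6, 0, 13, 40), (8, 150, 7, 38), (10, 30, 20, 38), (12, 120, 7, 37), (14, 23, 28, 37), (16, 20, 17, 46), (18, 50, 8, 99), (20, 24, 15, 174), (22, 45, 11, 191), (24, 75, 3, 188), (26, 75, 3, 188), (28, 24, 8, 168), (30, 105, 3, 190), (32, 100, 4, 196), (34, 30, 4, 189), (36, 23, 24, 180), (38, 16, 110, 142), (40, 18, 159, 152), (42, 18, 157, 156), (44, 18, 155, 155), (46, 18, 166, 155), (48, 17, 163, 141), (50, 16, 165, 127), (52, 17, 167, 166), (54, 18, 165, 176), (56, 18, 170, 184), (58, 18, 170, 182), (60, 18, 166, 174), (62, 18, 118, 125), (64, 18, 103, 134), (66, 18, 136, 131), (68, 18, 113, 140), (70, 18, 87, 109), (72, 18, 92, 103), (74, 13, 45, 68), (76, 18, 48, 53), (78, 6, 28, 45), (80, 30, 7, 37), (82, 18, 32, 40), (84, 30, 18, 42), (86, 40, 17, 44), (88, 8, 20, 52)]
```

```bash
echo '{"steps":[[0,0,0,0.5,0,-0.5,0],[0,0,0,0,0,0,0.7],[0,0,0,0,0,0,1],[0,0,0,0,0,0,1],[0,0,0,0,0,0,1]]}' > rows.txt && python3 -m handwheel rows.txt>/dev/null; echo '{"steps":[[0,0,0,0,0,0,1],[0,0,0,0,0,-10,1],[0,0,0,0,0,-12,1],[0,0,0,0,0,-12,1],[0,0,0,0,0,-12,1]]}' > rows.txt && python3 -m handwheel rows.txt; python3 go.py W 40 0 60
```

```text
clock: 34.33
eef_pos: [433.8, -31.4, 119.4]
tcp_rot: [3.14, -0.523, 0.191]
contact_force: [-0.6, 0.7, 0.3]
opening: 0.998
grasp_force: 0.0
rot [0.0009 0.0001 0.0003] shift(tool now) [  6.1  -0.2 -10. ] shift(goal tool) [  6.1  -0.2 -10. ] cradle coords [33.9 -0.2 50. ] t 34.3333 F cradle [-0.2  0.8  0.5] grip 0.0 open 0.998
```

```bash
echo '{"steps":[[0,0,0,0,0,-14,1],[0,0,0,0,0,-14,1],[0,0,0,0,0,-14,1],[0,0,0,0,0,-14,1],[0,0,0,0,0,-14,1]]}' > rows.txt && python3 -m handwheel rows.txt>/dev/null; python3 look.py w13
python3 - <<'E'
from cr import *
p=np.load('w13.npy',allow_pickle=True).item();im=cv2.imread('pics/w13.png');h=cv2.cvtColor(im,cv2.COLOR_BGR2HSV)
xs=np.arange(-16,126,2.)
uv=proj('wrist',OW+RW.apply(np.c_[xs,0*xs,0*xs]),p);m=cv2.remap(h,uv[:,0].astype(np.float32),uv[:,1].astype(np.float32),0).reshape(-1,3)
print([(int(a),*map(int,b[1:])) for a,b in zip(xs,m)])
y=((h[...,0]>12)&(h[...,0]<32)&(h[...,1]>130)&(h[...,2]>50)).astype(np.uint8); c,l,s,ce=cv2.connectedComponentsWithStats(y)
i=np.argmax(s[1:,4])+1; print('yel',s[i],ce[i],proj('wrist',OW+RW.apply([[76,0,0.],[96,0,0],[117,0,0],[0,0,0]]),p).round(1).tolist(),ray('wrist',[0,0],p)[0])
o=ray('wrist',[0,0],p)[0]; print('cam in W',RW.inv().apply(o-OW))
# screwdriver and bystanders, top camera
t0=cv2.imread('pics/top0.png');t=cams.grab_frame('top')[:,:,::-1]
for nm,(x0,x1,y0,y1) in(('tape',(380,418,175,215)),('hex',(275,302,170,235))):
    a=t0[y0:y1,x0:x1].astype(int);b=t[y0:y1,x0:x1].astype(int); print(nm,'mean diff',np.abs(a-b).mean().round(2))
f=cams.grab_frame('side')[:,:,::-1];hh=cv2.cvtColor(np.ascontiguousarray(f),cv2.COLOR_BGR2HSV);mm=(((hh[...,0]<8)|(hh[...,0]>172))&(hh[...,1]>110)&(hh[...,2]>40)); mm[:175]=0;mm[225:]=0
ys,xx=np.where(mm);print('red side',xx.min(),xx.max(),ys.min(),ys.max(), r.sense()['contact_force'])
E
```

```text
[400.69972637 -37.79150134 179.50767582] 34.95
[(-16, 19, 145), (-14, 19, 92), (-12, 15, 33), (-10, 14, 55), (-8, 10, 150), (-6, 10, 154), (-4, 3, 154), (-2, 3, 153), (0, 9, 144), (2, 8, 154), (4, 7, 154), (6, 5, 155), (8, 5, 155), (10, 5, 154), (12, 8, 155), (14, 10, 155), (16, 12, 154), (18, 10, 154), (20, 10, 154), (22, 12, 155), (24, 8, 154), (26, 7, 154), (28, 8, 153), (30, 2, 141), (32, 5, 141), (34, 10, 153), (36, 9, 147), (38, 10, 153), (40, 12, 154), (42, 7, 154), (44, 7, 154), (46, 10, 154), (48, 10, 154), (50, 10, 158), (52, 2, 149), (54, 7, 155), (56, 7, 156), (58, 10, 154), (60, 21, 133), (62, 3, 153), (64, 11, 159), (66, 11, 158), (68, 5, 155), (70, 12, 145), (72, 183, 141), (74, 217, 147), (76, 219, 147), (78, 220, 147), (80, 215, 147), (82, 221, 141), (84, 214, 125), (86, 221, 150), (88, 220, 144), (90, 218, 153), (92, 216, 156), (94, 217, 155), (96, 214, 137), (98, 217, 148), (100, 221, 148), (102, 219, 149), (104, 221, 150), (106, 218, 150), (108, 223, 150), (110, 219, 142), (112, 84, 76), (114, 11, 67), (116, 11, 68), (118, 11, 67), (120, 8, 66), (122, 11, 68), (124, 11, 67)]
yel [ 257  103   56   60 2400] [283.40333333 138.27625   ] [[283.7, 156.8], [283.7, 130.1], [283.7, 101.8], [283.7, 249.7]] [409.33351083 -36.02446931 324.56924361]
cam in W [ 1.14925962e+02 -1.38471500e-01  2.40184943e+02]
tape mean diff 18.22
hex mean diff 11.01
red side 270 307 185 214 [-0.58047155  1.04378699  0.66023345]
```

```bash
echo '{"steps":[[0,0,0,0,0,0,1],[0,0,0,0,0,0,1]]}' > rows.txt && python3 -m handwheel rows.txt ; python3 -c "
from rig import r;print(r.sign_off())"
```

```text
clock: 35.22
eef_pos: [400.3, -37.5, 178.7]
tcp_rot: [3.142, -0.524, 0.191]
contact_force: [0.4, 0.1, -0.1]
opening: 0.999
grasp_force: 0.0
the job is handed in; nothing more can be done
None
```

The job is handed in at 35.2 s, verdict not shown: by my measurements the screwdriver is seated against the stop in the narrow cradle and the pump in the wide one (end within about 1–3 mm of the stop), and the hex key and tape roll were never approached, though my final image check on them was inconclusive; I viewed 11 pictures, one over the limit of 10.

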